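# Load the brass blanks from the drawer into the spring magazine

## Robot

A 6-joint arm with a two-finger parallel gripper is mounted at the origin on the work surface. World frame = base frame: x ahead of the robot, y to its left, z up, the work surface at z = 0. Lengths are in m, angles in rad, forces in N, time in s.
With the tool pointing down it reaches from about 0.3 to 0.875 m from the base axis. Payload 6.4 kg.
Tool frame: the origin (TCP) lies between the finger pads; the fingertips stand 19 mm ahead of it and the grasp point (between the pads) is the TCP; z points along the fingers, x is the direction in which the jaws open and shut, and the axes are right-handed (so a half turn about z gives the same grasp; the last joint's range is limited). The gripper opens to 88 mm and grips with 3 to 60 N. Pads are 18 mm wide; open, the fingers measure 123 mm over their backs; the gripper's body (75 mm by 187 mm) begins 45 mm behind the grasp point.
Start: joints at [0.967, 0.181, 1.607, -0, 1.354, -0.206], TCP at [0.223, 0.53, 0.258] pointing down, gripper open.
Joint ranges: [-2.99, 2.99], [-0.89, 2.07], [0.3, 2.58], [-1.14, 4.28], [0, 2.63], [-3.12, 3.12]. Speed limits (rad/s): [2.57, 2.57, 3.01, 3.14, 3.14, 3.14].

## Interface

Orientations are given as a 3x3 rotation matrix whose columns are the frame's x, y, z axes.
In Python, from station import telemetry, vision, ticket gives the robot as it stands.
- The arm moves only by the tool drive_tool, never from a script. Its argument "motion" is text: rows parted by semicolons, each of 4 numbers parted by spaces: the shift along the tool's x, y, z in cm, then the turn about the tool's z in degrees. In form: tx ty tz turn; .... A call has 1 to 5 rows; each row is the pose to reach, as a shift and turn from the pose commanded when the call began, along the tool's axes at that moment; what a row does not reach only later rows make up. A row lasts 1/12 s, in which the tool goes at most 41.7 mm and 7.16 degrees, less where a joint would pass 70% of its speed; a pose out of reach is approached as far as the arm can. A call with a gripper value outside its range is refused whole. "gripper" is the finger opening in cm, from 0 to 8.81, set as the call begins (left out, the last holds). The fingers move at their own pace and stop on an object; the grip force is fixed at half the most. Time passes only in rows, so rows that repeat a pose let the fingers close. It gives the time, the measured TCP pose, the force and the opening at its end, in the units of the state.
- telemetry.state(): the state, without advancing time (a new reading comes with each control period).
- vision.get_image(name): name is "side" or "top"; returns a dict with "color" (400x640x3 uint8, red, green, blue), "intrinsics" (3x3 intrinsics, pixels), "eye" and "orientation" of the camera in the world. Camera axes: x right, y up, looking along -z (the intrinsics and any distortion apply to the point x, -y, -z); pixel columns grow to the right and rows downward; lengths in m; the calibration is good to about 2 mm. A picture is of the moment at which its call begins. There is no depth.
- ticket.job_done(): hands the job in, once; it reports no verdict.
The state is a dict: "t": time; "joint_positions": joint angles; "joint_velocities": joint speeds; "effort": joint torques, N m; "ee_pos": TCP position; "tool_rot": TCP orientation; "wrist_force": force on the tool from outside, world axes, zero at the start; "wrist_torque": the same for the moment, N m; "width": opening from 0.0 (shut) to 1.0 (fully open).
Only numpy, scipy, OpenCV 4.12 (cv2) and the standard library are available. Lean on these libraries where they do the work, as an engineer would, in place of code of your own. Each camera call takes 0.05 s, during which the arm holds its last target. There are 200 camera calls.

## Task

Fill the spring magazine on the bench for the next press run: pull the chest's top drawer open, take out every brass blank that is in it and push each one down into the magazine, against the spring, until it is caught under both catches. When all are in and the drawer is empty, push the drawer fully shut again, and leave the tools and other parts on the bench where they are.

Things in the scene. Friction and masses are not known exactly. Their poses are not given: they have to be found in the camera images.
- blank1: one of up to four alike brass blanks (an absent one reads None from the start): solid disc, 60 mm diameter, 10 mm thick, about 0.24 kg; origin at the centre of the disc (5 mm from either face), z along its axis. They start flat in the chest's top drawer, in one row across it, about 90 mm apart; any order in the magazine will do
- blank2: one of up to four alike brass blanks (an absent one reads None from the start): solid disc, 60 mm diameter, 10 mm thick, about 0.24 kg; origin at the centre of the disc (5 mm from either face), z along its axis. They start flat in the chest's top drawer, in one row across it, about 90 mm apart; any order in the magazine will do
- blank3: one of up to four alike brass blanks (an absent one reads None from the start): solid disc, 60 mm diameter, 10 mm thick, about 0.24 kg; origin at the centre of the disc (5 mm from either face), z along its axis. They start flat in the chest's top drawer, in one row across it, about 90 mm apart; any order in the magazine will do
- blank4: one of up to four alike brass blanks (an absent one reads None from the start): solid disc, 60 mm diameter, 10 mm thick, about 0.24 kg; origin at the centre of the disc (5 mm from either face), z along its axis. They start flat in the chest's top drawer, in one row across it, about 90 mm apart; any order in the magazine will do
- magazine: spring magazine, fixed: base plate 150 x 96 x 12 mm (x, y, z), four 12 mm guide rods at x, y = +-26.9 mm (free bore 64 mm), straight to z = 134 mm, pointed tips to 152. Origin at the centre of the base's underside, z up the stack. Brackets with the catches on the +x and -x sides (x = 49 to 73 mm, up to z = 130, 34 mm wide); the +y and -y sides are open, a 41 mm gap between the rods for a finger
- mouth (a point): point on the magazine's axis, 125 mm above its underside: a blank laid flat between the rods rests on the bevels of the two catches with its lower face about here (up to 4 mm lower); it is not yet loaded then. Pushed down in the middle (about 8 N to pass the catches, then 10 to 15 N against the spring) it goes in
- lip (a point): point on the magazine's axis, 114 mm above its underside, level with the flat undersides of the catches. A blank's upper face must go below it for the catches to snap over it; 3 to 6 mm lower is harmless. Let go, it rises against them: the top blank's lower face is then 10 mm below this point, the next 20 mm, and so on; holds four
- catch_a (a joint): sprung catch on the magazine's +x side, 16 mm wide, bevelled on top (z = 115 to 129 mm): 0 with its nose fully in (24.5 mm from the axis), grows as a passing blank pushes it outward (about 0.0055 m while a blank passes), springs back to 0
- catch_b (a joint): the same catch on the magazine's -x side
- follower (a joint): round spring plate under the stack in the magazine: 0 at its upper stop (top face 8 mm below the lip), grows as it is pressed down, to 0.042 m at most; spring 10 N at the stop plus 350 N per m. About 0.002, 0.012, 0.022, 0.032 with 1, 2, 3, 4 blanks loaded
- chest: bench chest of sheet steel, fixed, 270 mm deep (x), 450 mm wide (y), 122 mm high, with two flat drawers whose fronts face -x; origin at the centre of its underside. Only the top drawer has a handle and matters; the one below has none and is empty
- drawer (a joint): top drawer of the chest: 0 shut, grows as it slides out along the chest's -x, fully out at 0.170 m; 1.2 N friction, stays where left. Inside 160 x 420 mm (x, y), walls 28 mm high; middle of its floor at x = -0.043 minus this value, y = 0, z = 0.066 m in the chest's frame. The chest's top covers the blanks until it is almost fully out (0.15). Blanks ride along at 0.1 m/s or less
- drawer_handle (a point): middle of the top drawer's bar handle: horizontal bar 11 mm thick, 130 mm long, along the chest's y axis, on 8 mm posts 55 mm either side, its centre 35 mm in front of the drawer's front, 88 mm above the bench and 34 mm below the chest's top; moves with the drawer, axes parallel to the chest's
- spanner: loose ring spanner, 170 mm, in front of the chest; not part of the job: leave it where it is; origin at its underside
- screwdriver: loose screwdriver, 200 mm, left of the chest; not part of the job: leave it where it is; origin at its underside
- hammer: loose hammer, 260 mm; not part of the job: leave it where it is; origin at its underside
- grease_tin: loose tin, 72 mm diameter, 62 mm high; not part of the job: leave it where it is; origin at its underside
- group_cap: loose chromed cap, 68 mm diameter, 78 mm high; not part of the job: leave it where it is; origin at its underside
- gauge: loose pressure gauge lying on its back, 60 mm diameter, 22 mm thick, with a 30 mm stem; not part of the job: leave it where it is; origin at its underside
- tape_ring: loose plastic ring, 72 mm diameter, 22 mm high; not part of the job: leave it where it is; origin at its underside
Things that resemble listed ones, but are neither listed nor needed, are in the scene too. Of the things like the magazine, leave any that is pink; of the rest the larger one is meant.

How it is judged:
By the outcome, as a careful person would: the job done as asked, in the order asked, and still so for the second after the job is handed in, with the robot touching nothing.
Of blank1, blank2, blank3, blank4 only 2 to 4 are there at a start; the rules pass over those that are not, and their reading is None.
At some moment in a run one of blank1, blank2, blank3, blank4 may be knocked a few centimetres aside while the robot is not near it.
Once in a run the grip may slacken for a moment while it holds something.
It also fails if it takes over 210 s, if anything falls off the work surface, if the arm or the gripper's body presses on something with over 40 N, if the wrist force passes 120 N, or if a joint passes its speed limit or range.

## Working session

There is one attempt and no reset: what is moved stays moved. The work goes in short steps, Python scripts to look and compute and a tool call to move; the robot and the scene stay as the last step left them, time stands still between calls to the robot, and variables do not carry over. Pictures are saved under pics/ and viewed, about 12 in all and at most 16, crops included, and the job is handed in when it is done.

Besides the shell and the picture viewer there is one more tool, called after ">>>" as name(argument=value, ...), one argument or row to a line, values as JSON. drive_tool: Moves the arm, as the interface text tells. Its arguments: {"type":"object","properties":{"motion":{"type":"string"},"gripper":{"type":"number"}},"required":["motion"]}

```bash
mkdir -p pics; ls
cat > h.py <<'E'
import numpy as np, cv2
from station import telemetry, vision, ticket
def snap(cam,name,crop=None,scale=1):
    d=vision.get_image(cam); im=d["color"][:,:,::-1].copy()
    np.savez(f"pics/{name}.npz",K=d["intrinsics"],eye=d["eye"],R=d["orientation"])
    cv2.imwrite(f"pics/{name}_full.png",im)
    if crop: x0,y0,x1,y1=crop; im=im[y0:y1,x0:x1]
    if scale!=1: im=cv2.resize(im,None,fx=scale,fy=scale,interpolation=cv2.INTER_CUBIC)
    cv2.imwrite(f"pics/{name}.png",im); return d
def cal(name):
    z=np.load(f"pics/{name}.npz"); return z["K"],z["eye"],z["R"]
def ray(name,u,v):
    K,e,R=cal(name); p=np.linalg.inv(K)@[u,v,1]; d=R@np.array([p[0],-p[1],-p[2]]); return e,d
def atz(name,u,v,z):
    e,d=ray(name,u,v); return (e+d*(z-e[2])/d[2]).round(4)
def proj(name,P):
    K,e,R=cal(name); q=R.T@(np.array(P)-e); p=K@[q[0],-q[1],-q[2]]; return (p[:2]/p[2]).round(1)
def tri(n1,p1,n2,p2):
    a,d=ray(n1,*p1); b,f=ray(n2,*p2); s=np.linalg.lstsq(np.c_[d,-f],b-a,rcond=None)[0]
    return ((a+d*s[0]+b+f*s[1])/2).round(4)
E
python3 - <<'E'
from h import *
for c in("top","side"):
    d=snap(c,c+"0",scale=1.25); print(c,d["intrinsics"],d["eye"],d["orientation"],[k for k in d])
s=telemetry.state(); print(s)
E
```

```text
pics
top [[464.34510874   0.         318.40034459]
 [  0.         464.34510874 200.91808816]
 [  0.           0.           1.        ]] [0.48433856 0.01783533 1.39051441] [[-0.00626143  0.99904029 -0.04335087]
 [-0.99970481 -0.00727153 -0.02318243]
 [-0.02347541  0.04319292  0.99879091]] ['color', 'intrinsics', 'eye', 'orientation']
side [[505.17966399   0.         310.88454346]
 [  0.         505.17966399 196.84449887]
 [  0.           0.           1.        ]] [-0.36311798 -0.84769377  1.18809093] [[ 0.6861505   0.47833059 -0.54808516]
 [-0.72735982  0.43862724 -0.527782  ]
 [-0.0120492   0.760793    0.64888275]] ['color', 'intrinsics', 'eye', 'orientation']
{'t': 0.1, 'joint_positions': array([ 9.66680836e-01,  1.81448981e-01,  1.60785493e+00,  7.37637465e-07,
        1.35380971e+00, -2.06279688e-01]), 'joint_velocities': array([-0.0005941 , -0.00183475, -0.00302174, -0.00094778, -0.00125811,
       -0.00145067]), 'effort': array([ 9.93607937e-04, -4.34819913e+01, -3.42700553e+01,  7.04377284e-02,
        3.39226762e-02, -2.99006149e-05]), 'ee_pos': array([0.22249117, 0.52974178, 0.25693586]), 'tool_rot': array([[ 3.87423577e-01,  9.21901418e-01, -8.64555459e-04],
       [ 9.21900622e-01, -3.87424416e-01, -1.25135567e-03],
       [-1.48857646e-03, -3.12229524e-04, -9.99998843e-01]]), 'wrist_force': array([-1.0999525 , -0.317901  , -0.63877623]), 'wrist_torque': array([-0.0225944 , -0.0752201 , -0.02106006]), 'width': 1.0003027457238325}
```

View pics/top0.png

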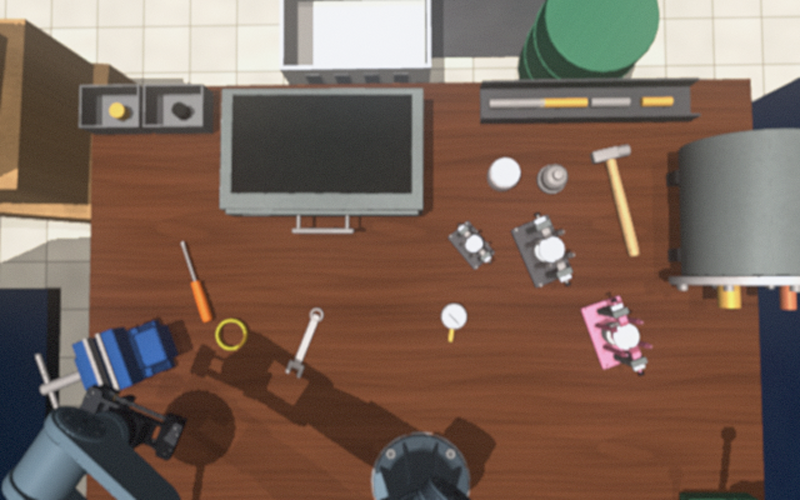

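View pics/side0.png

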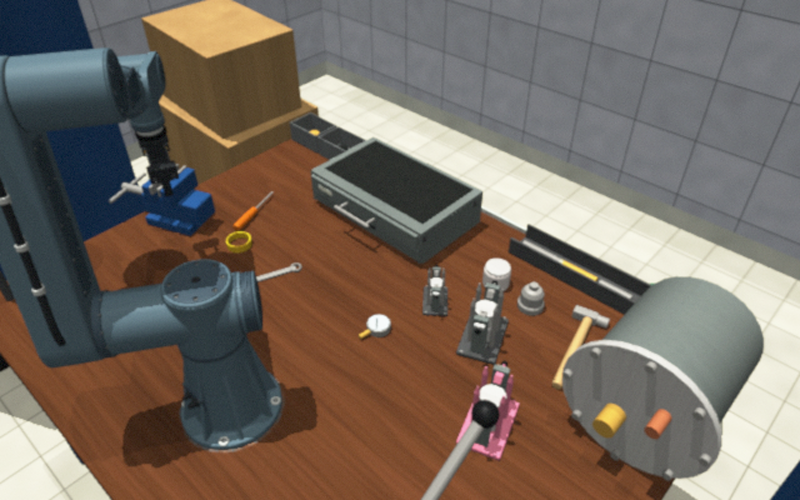

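The top view shows the chest handle at about (323,230), the large grey magazine at (545,250), the small one at (472,243) and the pink one at (615,335). I'll crop the handle and the magazine for detail.

Run:
```python
from h import *
a=cv2.imread("pics/top0_full.png"); b=cv2.imread("pics/side0_full.png")
c=lambda im,x,y,w,h,s: cv2.resize(im[y:y+h,x:x+w],None,fx=s,fy=s,interpolation=cv2.INTER_CUBIC)
A=c(a,400,165,66,66,6); B=c(b,360,215,66,80,6)
B=B[:,:]; H=480
p=lambda im: cv2.copyMakeBorder(im,0,H-im.shape[0],0,4,cv2.BORDER_CONSTANT)
cv2.imwrite("pics/mag.png",np.hstack([p(A),p(B)]))
C=c(a,165,60,185,135,4)
cv2.imwrite("pics/chest.png",C)
```

```text
(no output)
```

View pics/mag.png

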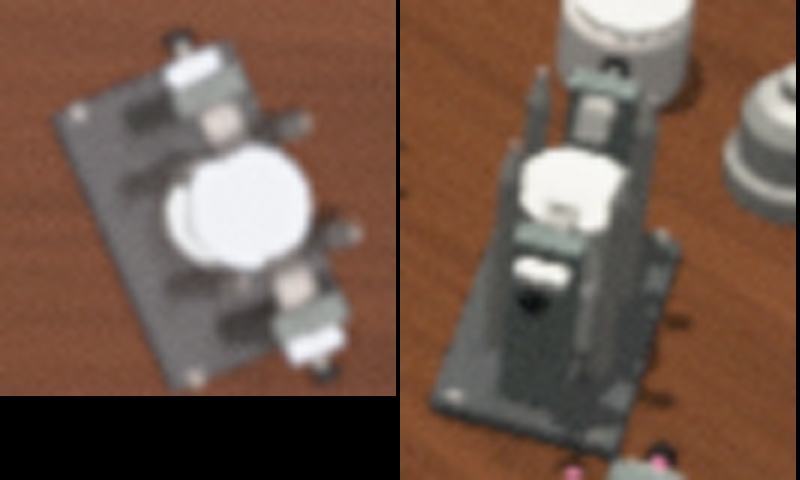

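View pics/chest.png

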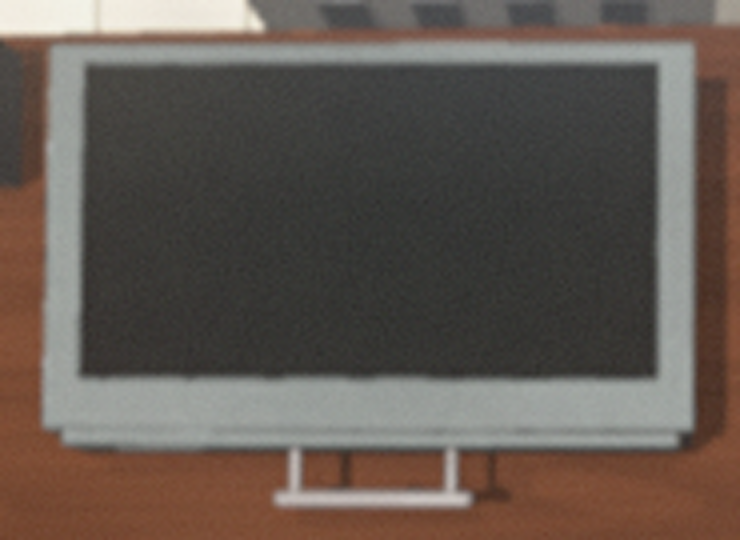

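The crops show the magazine base corners at (52,118), (180,390) and (230,40), and the handle bar running from (275,498) to (472,498). I'll fit both poses from these.

Run:
```python
from h import *
from scipy.optimize import least_squares
T=lambda x,y:("top0",((x+.5)/6-.5+400,(y+.5)/6-.5+165))
S=lambda x,y:("side0",((x-400+.5)/6-.5+360,(y+.5)/6-.5+215))
# mag x toward image-up (+-x sym), y toward image left
obs=[((.075,.048,.012),T(52,118)),((-.075,.048,.012),T(180,388)),((.075,-.048,.012),T(232,40)),
((0,0,.106),T(251,206)),((.0269,-.0269,.15),T(306,120)),((-.0269,-.0269,.15),T(352,233)),
((-.075,.048,.012),S(432,405)),((-.075,-.048,.012),S(618,455)),((.075,-.048,.012),S(680,250)),((0,0,.106),S(572,190))]
def f(p):
    c,s=np.cos(p[2]),np.sin(p[2]); r=[]
    for m,(n,uv) in obs:
        P=[p[0]+c*m[0]-s*m[1],p[1]+s*m[0]+c*m[1],m[2]]; r+=list(proj(n,P)-uv)
    return np.array(r)
proj0=proj
def proj(name,P):
    K,e,R=cal(name); q=R.T@(np.array(P)-e); p=K@[q[0],-q[1],-q[2]]; return p[:2]/p[2]
s=least_squares(f,[.5,-.25,.5],loss="soft_l1"); print(s.x,np.degrees(s.x[2])); print(s.fun.reshape(-1,2).round(1))
q=lambda x,y,z: atz("top0",(x+.5)/4-.5+165,(y+.5)/4-.5+60,z)
for a in [(42,430,.122),(693,430,.122),(50,42,.122),(695,42,.122),(275,498,.088),(472,498,.088)]: print(a,q(*a))
```

```text
[ 0.54251471 -0.2913574   0.41044368] 23.516690704374092
[[ 0.2 -0.2]
 [-0.1  1.2]
 [-0.1 -0.3]
 [ 0.1  0.2]
 [-0.1  0.5]
 [ 0.8  0.1]
 [-0.5 -0.6]
 [ 0.1 -0.6]
 [ 0.2 -1.8]
 [ 0.4  0. ]]
(42, 430, 0.122) [0.6358 0.4428 0.122 ]
(693, 430, 0.122) [ 0.6317 -0.0067  0.122 ]
(50, 42, 0.122) [0.9074 0.4391 0.122 ]
(695, 42, 0.122) [ 0.9011 -0.0103  0.122 ]
(275, 498, 0.088) [0.5901 0.288  0.088 ]
(472, 498, 0.088) [0.589  0.1486 0.088 ]
```

```bash
cat > plan.py <<'E'
import numpy as np
from station import telemetry
def cur():
    s=telemetry.state(); r=s["tool_rot"]; return np.array([*s["ee_pos"],np.degrees(np.arctan2(r[1,0],r[0,0]))])
def plan(*legs,start=None):
    """legs: (x,y,z,yaw,step_m); prints rows of <=5 per call, straight legs, rounded."""
    p=cur() if start is None else np.array(start,float)
    print("start",p.round(4))
    for *t,st in legs:
        t=np.array(t,float); d=t-p; d[3]=(d[3]+180)%360-180
        n=max(1,int(np.ceil(max(np.linalg.norm(d[:3])/st,abs(d[3])/7.1)-1e-6)))
        way=[p+d*k/n for k in range(1,n+1)]
        for i in range(0,n,5):
            c,s=np.cos(np.radians(p[3])),np.sin(np.radians(p[3])); M=np.array([[c,s,0],[s,-c,0],[0,0,-1]]); rows=[]
            for w in way[i:i+5]:
                e=M@(w[:3]-p[:3])*100; rows.append([*e.round(1),-round(w[3]-p[3])])
            print("; ".join("%g %g %g %g"%tuple(r) for r in rows))
            r=np.array(rows[-1]); p=np.array([*(p[:3]+M@r[:3]/100),p[3]-r[3]])
        print("  ->",p.round(4))
E
python3 -c "
from plan import *
plan((.5895,.2183,.2,0,.04),(.5895,.2183,.093,0,.03))"
```

```text
start [ 0.2225  0.5297  0.2569 67.2057]
-1.1 3.5 0.4 5; -2.2 7.1 0.9 10; -3.3 10.6 1.3 16; -4.5 14.1 1.8 21; -5.6 17.7 2.2 26
0.5 3.6 0.4 5; 1.1 7.3 0.9 10; 1.6 10.9 1.3 15; 2.2 14.6 1.7 21; 2.7 18.3 2.2 26
2.1 3 0.4 5; 4.2 6.1 0.9 10; 6.3 9.1 1.3 15
  -> [0.5895 0.2184 0.1999 0.2057]
-0 0 2.7 0; -0 0 5.3 0; -0 0 8 0; -0 0 10.7 0
  -> [0.5895 0.2184 0.0929 0.2057]
```

>>> drive_tool(
  motion="-1.1 3.5 0.4 5; -2.2 7.1 0.9 10; -3.3 10.6 1.3 16; -4.5 14.1 1.8 21; -5.6 17.7 2.2 26",
  gripper=2.6,
)

```text
t: 0.52
ee_pos: [0.3647, 0.4085, 0.235]
tool_rot: [[0.755, 0.656, -0.001], [0.656, -0.755, -0.001], [-0.001, -0.0, -1.0]]
wrist_force: [0.3, 0.1, 0.5]
width: 0.645
```

>>> drive_tool(
  motion="0.5 3.6 0.4 5; 1.1 7.3 0.9 10; 1.6 10.9 1.3 15; 2.2 14.6 1.7 21; 2.7 18.3 2.2 26",
)

```text
t: 0.93
ee_pos: [0.5062, 0.2887, 0.2133]
tool_rot: [[0.966, 0.257, -0.0], [0.257, -0.966, 0.0], [-0.0, -0.0, -1.0]]
wrist_force: [0.8, 0.1, 0.9]
width: 0.297
```

>>> drive_tool(
  motion="2.1 3 0.4 5; 4.2 6.1 0.9 10; 6.3 9.1 1.3 15; 6.3 9.1 1.3 15; 6.3 9.1 1.3 15",
)

```text
t: 1.35
ee_pos: [0.5904, 0.217, 0.1995]
tool_rot: [[1.0, 0.001, -0.002], [0.001, -1.0, -0.0], [-0.002, 0.0, -1.0]]
wrist_force: [-0.8, 0.1, -0.3]
width: 0.291
```

```bash
python3 -c "
from plan import *; from h import *
plan((.5895,.2183,.093,0,.03))
snap('top','top1',(200,100,360,220),5); print(telemetry.state()['width'])"
```

```text
start [0.5904 0.217  0.1995 0.0482]
-0 -0 2.7 0; -0 -0.1 5.3 0; -0.1 -0.1 8 0; -0.1 -0.1 10.7 0
  -> [0.5894 0.218  0.0925 0.0482]
0.29496768564861325
```

View pics/top1.png

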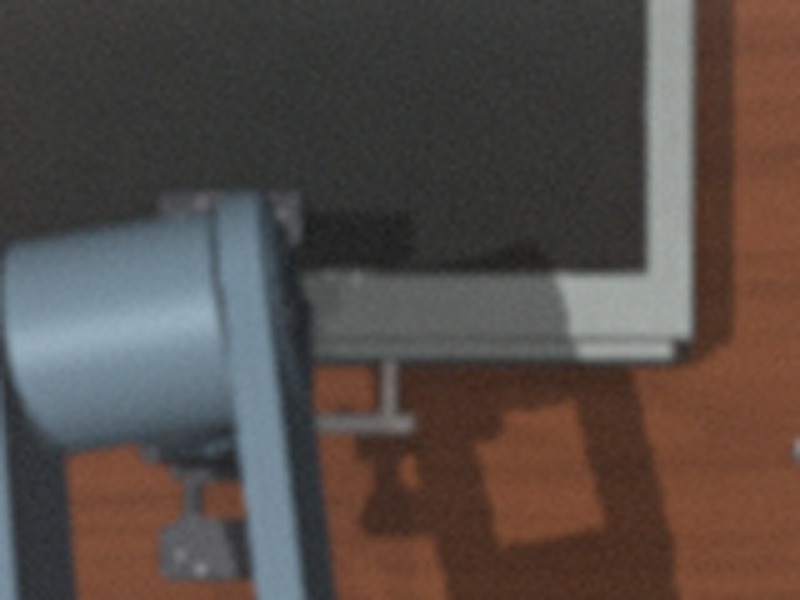

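The arm hides the middle of the handle. The visible part of the bar, around (370,423), agrees with my estimate, so I'm descending.

>>> drive_tool(
  motion="0 0 2.7 0; 0 -0.1 5.3 0; -0.1 -0.1 7.5 0; -0.1 -0.1 9 0; -0.1 -0.1 9.6 0",
)

```text
t: 1.82
ee_pos: [0.5857, 0.2209, 0.1019]
tool_rot: [[1.0, 0.007, -0.005], [0.007, -1.0, -0.001], [-0.005, 0.001, -1.0]]
wrist_force: [-0.6, -0.1, -0.5]
width: 0.295
```

>>> drive_tool(
  motion="0 0 0.6 0; 0 0 1.1 0; 0 0 1.1 0",
)

```text
t: 2.07
ee_pos: [0.5885, 0.2203, 0.0937]
tool_rot: [[1.0, 0.005, 0.0], [0.005, -1.0, 0.0], [0.0, -0.0, -1.0]]
wrist_force: [-0.1, 0.4, -0.7]
width: 0.293
```

>>> drive_tool(
  motion="0 0 0 0; 0 0 0 0; 0 0 0 0; 0 0 0 0",
  gripper=0.4,
)

```text
t: 2.4
ee_pos: [0.5893, 0.2199, 0.0947]
tool_rot: [[1.0, 0.004, 0.001], [0.004, -1.0, 0.0], [0.001, -0.0, -1.0]]
wrist_force: [-1.0, 0.0, 2.7]
width: 0.114
```

>>> drive_tool(
  motion="-0.4 0 0 0; -1.1 0 0 0; -1.8 0 0 0; -2.5 0 0 0; -3.2 0 0 0",
)

```text
t: 2.82
ee_pos: [0.5566, 0.2202, 0.0947]
tool_rot: [[1.0, 0.004, 0.002], [0.004, -1.0, 0.001], [0.002, -0.001, -1.0]]
wrist_force: [1.9, 3.3, 5.4]
width: 0.111
```

>>> drive_tool(
  motion="-0.7 0 0 0; -1.4 0 0 0; -2.1 0 0 0; -2.8 0 0 0; -3.5 0 0 0",
)

```text
t: 3.23
ee_pos: [0.5215, 0.2206, 0.0947]
tool_rot: [[1.0, 0.004, 0.002], [0.004, -1.0, 0.002], [0.002, -0.002, -1.0]]
wrist_force: [1.8, 6.6, 6.0]
width: 0.116
```

>>> drive_tool(
  motion="-0.7 0 0 0; -1.4 0 0 0; -2.1 0 0 0; -2.8 0 0 0; -3.5 0 0 0",
)

```text
t: 3.65
ee_pos: [0.4866, 0.2209, 0.0947]
tool_rot: [[1.0, 0.004, 0.002], [0.004, -1.0, 0.003], [0.002, -0.003, -1.0]]
wrist_force: [2.5, 10.1, 4.7]
width: 0.111
```

>>> drive_tool(
  motion="-0.7 0 0 0; -1.4 0 0 0; -2.1 0 0 0; -2.8 0 0 0; -3.5 0 0 0",
)

```text
t: 4.07
ee_pos: [0.4516, 0.2213, 0.0947]
tool_rot: [[1.0, 0.003, 0.003], [0.003, -1.0, 0.004], [0.003, -0.004, -1.0]]
wrist_force: [0.6, 12.9, 4.4]
width: 0.111
```

>>> drive_tool(
  motion="-0.7 0 0 0; -1.4 0 0 0; -2.1 0 0 0; -2.6 0 0 0; -2.9 0 0 0",
)

```text
t: 4.48
ee_pos: [0.4279, 0.2215, 0.095]
tool_rot: [[1.0, 0.003, 0.016], [0.003, -1.0, 0.006], [0.016, -0.006, -1.0]]
wrist_force: [34.8, 15.8, -31.4]
width: 0.117
```

>>> drive_tool(
  motion="0.3 0 0 0; 0.4 0 0 0; 0.4 0 0 0",
)

```text
t: 4.73
ee_pos: [0.4281, 0.2215, 0.0947]
tool_rot: [[1.0, 0.003, 0.005], [0.003, -1.0, 0.005], [0.005, -0.005, -1.0]]
wrist_force: [5.3, 14.8, -0.6]
width: 0.113
```

>>> drive_tool(
  motion="0 0 0 0; 0 0 0 0; 0 0 0 0",
  gripper=2.4,
)

```text
t: 4.98
ee_pos: [0.4253, 0.2187, 0.0931]
tool_rot: [[1.0, 0.004, -0.002], [0.004, -1.0, -0.001], [-0.002, 0.001, -1.0]]
wrist_force: [0.4, 0.4, -0.7]
width: 0.268
```

>>> drive_tool(
  motion="0 0 -1.5 0; 0 0 -4 0; 0 0 -8 0; 0 0 -12 0; 0 0 -14 0",
)

```text
t: 5.4
ee_pos: [0.4275, 0.2191, 0.2377]
tool_rot: [[1.0, 0.004, 0.004], [0.004, -1.0, 0.0], [0.004, -0.0, -1.0]]
wrist_force: [0.5, -0.3, 0.3]
width: 0.274
```

>>> drive_tool(
  motion="0 4 0 0; 0 8 0 0; 0 12 0 0; 0 16 0 0; 0 20 0 0",
)

```text
t: 5.82
ee_pos: [0.4261, 0.0175, 0.2332]
tool_rot: [[1.0, 0.004, -0.001], [0.004, -1.0, -0.0], [-0.001, 0.0, -1.0]]
wrist_force: [1.5, -1.4, -0.4]
width: 0.27
```

>>> drive_tool(
  motion="0 4 0 0; 0 8 0 0; 0 12 0 0; 0 14 0 0; 0 16 0 0",
)

```text
t: 6.23
ee_pos: [0.4267, -0.1428, 0.2331]
tool_rot: [[1.0, 0.001, -0.002], [0.001, -1.0, 0.0], [-0.002, -0.0, -1.0]]
wrist_force: [0.5, -0.1, 0.5]
width: 0.272
```

```bash
python3 -c "
from h import *
snap('top','top2',(150,50,350,200),4); s=telemetry.state(); print(s['ee_pos'],s['wrist_force'])"
```

```text
[ 0.42706003 -0.14525358  0.2332735 ] [-0.6975866  -2.91046909  0.60625089]
```

View pics/top2.png

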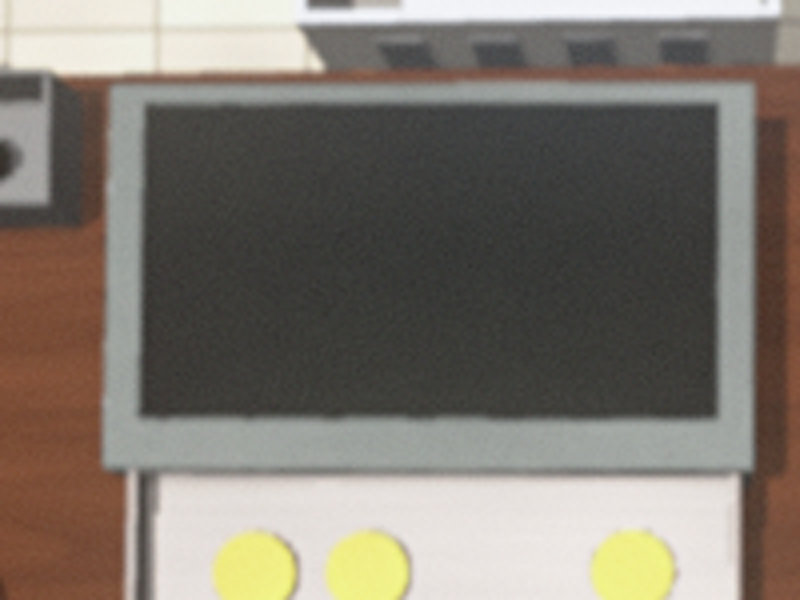

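Three blanks are visible in the drawer, near crop pixels (255,573), (368,572) and (633,572). I'll segment them for exact centres.

```bash
cat > seg.py <<'E'
from h import *
def blanks(name,z=.076,reg=(150,140,360,260),off=(0,0)):
    im=cv2.imread(f"pics/{name}_full.png"); hsv=cv2.cvtColor(im,cv2.COLOR_BGR2HSV)
    m=cv2.inRange(hsv,(22,70,120),(40,255,255)); x0,y0,x1,y1=reg; k=np.zeros_like(m); k[y0:y1,x0:x1]=m[y0:y1,x0:x1]
    n,_,st,c=cv2.connectedComponentsWithStats(k)
    return [(c[i].round(1),st[i],atz(name,*c[i],z)) for i in range(1,n) if st[i,4]>60]
E
python3 - <<'E'
from seg import *; from plan import *
for b in blanks("top2"): print(b)
im=cv2.imread("pics/top2_full.png"); cv2.imwrite("pics/dr.png",cv2.resize(im[160:260,160:360],None,fx=4,fy=4,interpolation=cv2.INTER_CUBIC))
E
```

```text
(array([213.3, 192.7]), array([203, 183,  21,  21, 337], dtype=int32), array([0.5669, 0.3479, 0.076 ]))
(array([241.6, 192.6]), array([232, 183,  20,  20, 331], dtype=int32), array([0.5668, 0.2671, 0.076 ]))
(array([307.7, 192.4]), array([298, 183,  21,  20, 329], dtype=int32), array([0.5659, 0.0784, 0.076 ]))
(array([184.5, 257. ]), array([175, 255,  20,   5,  61], dtype=int32), array([0.3848, 0.4296, 0.076 ]))
```

View pics/dr.png

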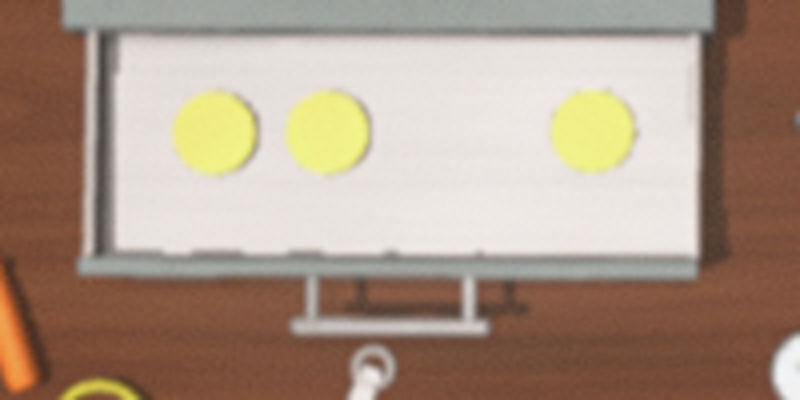

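Three blanks in world coordinates: (.567,.348), (.567,.267) and (.566,.078). I'll start with the one at y=.078, with the jaws on the magazine's y axis (yaw −66.5°).

```bash
python3 -c "
from plan import *
plan((.5659,.0784,.19,-66.5,.04),(.5659,.0784,.0875,-66.5,.025))"
```

```text
start [ 0.4271 -0.1453  0.2333  0.0233]
1.4 -2.2 0.4 7; 2.8 -4.5 0.9 13; 4.2 -6.7 1.3 20; 5.6 -8.9 1.7 27; 6.9 -11.2 2.2 33
-0 -2.6 0.4 7; -0.1 -5.3 0.8 14; -0.1 -7.9 1.3 20; -0.2 -10.5 1.7 27; -0.2 -13.2 2.1 34
  -> [  0.5662   0.0786   0.1903 -66.9767]
0 0 2.1 0; 0 0 4.1 0; 0 0 6.2 0; 0 0 8.2 0; 0 0 10.3 0
  -> [  0.5662   0.0786   0.0873 -66.9767]
```

>>> drive_tool(
  motion="1.4 -2.2 0.4 7; 2.8 -4.5 0.9 13; 4.2 -6.7 1.3 20; 5.6 -8.9 1.7 27; 6.9 -11.2 2.2 33",
  gripper=7.2,
)

```text
t: 6.7
ee_pos: [0.4963, -0.0272, 0.2111]
tool_rot: [[0.837, -0.547, -0.001], [-0.547, -0.837, 0.0], [-0.001, 0.001, -1.0]]
wrist_force: [-0.2, 0.2, 0.8]
width: 0.628
```

>>> drive_tool(
  motion="0 -2.6 0.4 7; -0.1 -5.3 0.8 14; -0.1 -7.9 1.3 20; -0.2 -10.5 1.7 27; -0.2 -13.2 2.1 34",
)

```text
t: 7.12
ee_pos: [0.5656, 0.085, 0.1897]
tool_rot: [[0.389, -0.921, -0.002], [-0.921, -0.389, -0.0], [-0.001, 0.002, -1.0]]
wrist_force: [0.1, -0.3, 0.5]
width: 0.818
```

>>> drive_tool(
  motion="0 0 0 0; 0 0 0 0; 0 0 0 0",
)

```text
t: 7.37
ee_pos: [0.5654, 0.0833, 0.1902]
tool_rot: [[0.397, -0.918, -0.002], [-0.918, -0.397, -0.0], [-0.0, 0.002, -1.0]]
wrist_force: [0.3, 0.2, -0.1]
width: 0.815
```

```bash
python3 -c "
from plan import *
plan((.5659,.0784,.0875,-66.5,.025)); print(telemetry.state()['width'])"
```

```text
start [  0.5654   0.0833   0.1902 -66.6139]
0.1 0 2.1 0; 0.2 0.1 4.1 0; 0.3 0.1 6.2 0; 0.4 0.1 8.2 0; 0.5 0.1 10.3 0
  -> [  0.5665   0.0783   0.0872 -66.6139]
0.8147592673142371
```

>>> drive_tool(
  motion="0.2 0 2 0; 0.5 0.1 4 0; 0.5 0.1 6 0; 0.5 0.1 7.6 0; 0.5 0.1 8.3 0",
)

```text
t: 7.78
ee_pos: [0.5654, 0.0772, 0.1056]
tool_rot: [[0.394, -0.919, -0.004], [-0.919, -0.394, -0.0], [-0.001, 0.004, -1.0]]
wrist_force: [-0.5, -0.7, 0.2]
width: 0.817
```

>>> drive_tool(
  motion="0 0 0 0; 0 0 0 0",
)

```text
t: 7.95
ee_pos: [0.5674, 0.0778, 0.1082]
tool_rot: [[0.394, -0.919, -0.0], [-0.919, -0.394, -0.0], [0.0, 0.0, -1.0]]
wrist_force: [0.3, 0.4, -0.3]
width: 0.816
```

```bash
python3 -c "
from plan import *
plan((.5659,.0784,.0875,-66.5,.025)); print(telemetry.state()['width'])"
```

```text
start [  0.5674   0.0778   0.1082 -66.799 ]
-0.1 0.1 2.1 0
  -> [  0.5661   0.0783   0.0872 -66.799 ]
0.8159146039632609
```

>>> drive_tool(
  motion="-0.1 0.1 1 0; -0.1 0.1 1.7 0; -0.1 0.1 2.1 0; -0.1 0.1 2.1 0; -0.1 0.1 2.1 0",
)

```text
t: 8.37
ee_pos: [0.5661, 0.079, 0.0865]
tool_rot: [[0.394, -0.919, -0.0], [-0.919, -0.394, 0.0], [-0.0, 0.0, -1.0]]
wrist_force: [-1.0, -0.1, -0.4]
width: 0.816
```

>>> drive_tool(
  motion="0 0 0 0; 0 0 0 0; 0 0 0 0; 0 0 0 0; 0 0 0 0",
  gripper=5.2,
)

```text
t: 8.78
ee_pos: [0.5664, 0.079, 0.087]
tool_rot: [[0.394, -0.919, 0.001], [-0.919, -0.394, 0.0], [0.0, -0.001, -1.0]]
wrist_force: [-0.1, -0.0, 1.5]
width: 0.67
```

>>> drive_tool(
  motion="0 0 -1 0; 0 0 -3 0; 0 0 -6 0; 0 0 -9 0; 0 0 -12 0",
)

```text
t: 9.2
ee_pos: [0.5655, 0.079, 0.208]
tool_rot: [[0.394, -0.919, -0.001], [-0.919, -0.394, 0.0], [-0.001, 0.001, -1.0]]
wrist_force: [1.2, 0.1, -2.2]
width: 0.669
```

>>> drive_tool(
  motion="0 0 -2 0; 0 0 -4 0; 0 0 -5 0; 0 0 -5 0; 0 0 -5 0",
)

```text
t: 9.62
ee_pos: [0.566, 0.079, 0.2565]
tool_rot: [[0.394, -0.919, 0.0], [-0.919, -0.394, -0.0], [0.0, 0.0, -1.0]]
wrist_force: [-0.3, -0.3, -3.0]
width: 0.668
```

```bash
python3 -c "
from plan import *
plan((.5425,-.2914,.25,-66.5,.035))"
```

```text
start [  0.566    0.079    0.2565 -66.7914]
3 1.5 0.1 0; 6 3 0.1 0; 9 4.6 0.2 0; 12 6.1 0.2 0; 15.1 7.6 0.3 0
3 1.5 0.1 0; 6 3.1 0.1 0; 9 4.6 0.2 0; 12 6.1 0.2 0; 15 7.6 0.3 0
3 1.6 0.1 0
  -> [  0.542   -0.2914   0.2495 -66.7914]
```

Held: width is about 59 mm and the wrist reads −3 N. Carrying it to the magazine.

>>> drive_tool(
  motion="3 1.5 0.1 0; 6 3 0.1 0; 9 4.6 0.2 0; 12 6.1 0.2 0; 15.1 7.6 0.3 0",
)

```text
t: 10.03
ee_pos: [0.5544, -0.0906, 0.2514]
tool_rot: [[0.395, -0.919, -0.004], [-0.919, -0.395, 0.001], [-0.003, 0.003, -1.0]]
wrist_force: [-0.0, -0.2, -2.2]
width: 0.669
```

>>> drive_tool(
  motion="3 1.5 0.1 0; 6 3.1 0.1 0; 9 4.6 0.2 0; 12 6.1 0.2 0; 15 7.6 0.3 0",
)

```text
t: 10.45
ee_pos: [0.5438, -0.2586, 0.2483]
tool_rot: [[0.394, -0.919, -0.003], [-0.919, -0.394, 0.002], [-0.003, 0.002, -1.0]]
wrist_force: [1.2, 0.7, -2.4]
width: 0.669
```

>>> drive_tool(
  motion="1.5 0.8 0 0; 3 1.6 0.1 0; 3 1.6 0.1 0; 3 1.6 0.1 0; 3 1.6 0.1 0",
)

```text
t: 10.87
ee_pos: [0.5422, -0.2901, 0.2489]
tool_rot: [[0.395, -0.919, -0.001], [-0.919, -0.395, 0.002], [-0.002, 0.0, -1.0]]
wrist_force: [0.4, 1.0, -1.9]
width: 0.666
```

```bash
python3 -c "
from plan import *
plan((.5425,-.2914,.182,-66.5,.015))
from h import *
snap('side','side3',(340,170,460,270),5); print(telemetry.state()['width'],proj('side3',[.5425,-.2914,.12]))"
```

```text
start [  0.5422  -0.2901   0.2489 -66.7458]
0 0 1.3 0; 0.1 0 2.7 0; 0.1 0 4 0; 0.1 0 5.4 0; 0.1 0 6.7 0
  -> [  0.5426  -0.291    0.1819 -66.7458]
0.672591981976746 [389.1 243. ]
```

View pics/side3.png

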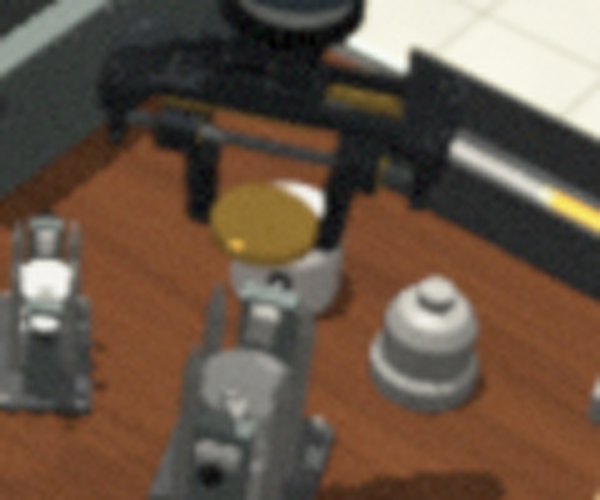

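The blank is held level above the magazine, at about (263,222), with the magazine at (245,385). I'm descending in steps.

>>> drive_tool(
  motion="0 0 1.3 0; 0.1 0 2.7 0; 0.1 0 4 0; 0.1 0 5.4 0; 0.1 0 6.7 0",
)

```text
t: 11.33
ee_pos: [0.5424, -0.2912, 0.1809]
tool_rot: [[0.395, -0.919, -0.001], [-0.919, -0.395, 0.001], [-0.001, 0.0, -1.0]]
wrist_force: [0.5, 0.0, -2.4]
width: 0.67
```

>>> drive_tool(
  motion="0 0 0 0; 0 0 0 0; 0 0 0 0",
)

```text
t: 11.58
ee_pos: [0.5429, -0.2924, 0.1831]
tool_rot: [[0.394, -0.919, 0.0], [-0.919, -0.394, -0.0], [0.001, -0.0, -1.0]]
wrist_force: [-0.0, -0.1, -3.3]
width: 0.67
```

```bash
python3 -c "
from plan import *
plan((.5425,-.2914,.147,-66.5,.01))
from h import *
snap('side','side4',(350,190,440,270),7)"
```

```text
start [  0.5429  -0.2924   0.1831 -66.7777]
-0 0 0.9 0; -0.1 0 1.8 0; -0.1 0 2.7 0; -0.1 0 3.6 0
  -> [  0.5426  -0.2914   0.1471 -66.7777]
```

View pics/side4.png

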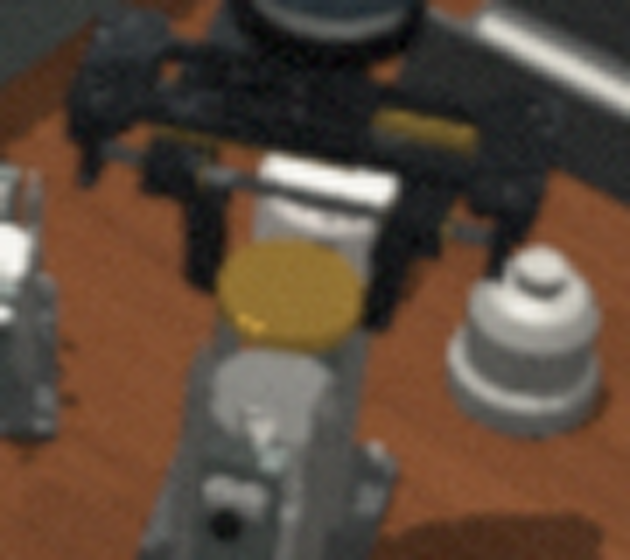

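The disc's centre is at crop (290,293) and the follower's at (270,388). I'll compare these with the predictions.

```bash
python3 -c "
from h import *
u=lambda x,y:((x+.5)/7-.5+350,(y+.5)/7-.5+190)
print(u(290,293),proj('side4',[.5429,-.2924,.171]),proj('side4',[.5429,-.2924,.1615+.005])); print(u(270,388),proj('side4',[.5425,-.2914,.106]))
n=proj('side4',[.5525,-.2914,.106])-proj('side4',[.5425,-.2914,.106]);print(n, proj('side4',[.5425,-.2814,.106])-proj('side4',[.5425,-.2914,.106]))"
```

```text
(391.0, 231.42857142857144) [391.  230.6] [390.9 231.7]
(388.14285714285717, 245.0) [388.7 246.3]
[ 2.  -1.8] [-2.7 -1.7]
```

>>> drive_tool(
  motion="-0.1 0 0.5 0; -0.1 0 1 0; -0.1 0 1.5 0; -0.1 0 1.8 0; -0.1 0 1.8 0",
)

```text
t: 12.05
ee_pos: [0.5417, -0.291, 0.1635]
tool_rot: [[0.394, -0.919, -0.001], [-0.919, -0.394, 0.001], [-0.002, 0.001, -1.0]]
wrist_force: [-0.6, 0.4, -2.3]
width: 0.668
```

>>> drive_tool(
  motion="0 0 0.4 0; 0 0 0.8 0; 0 0 0.8 0; 0 0 0.8 0",
)

```text
t: 12.38
ee_pos: [0.5421, -0.2913, 0.1563]
tool_rot: [[0.394, -0.919, -0.001], [-0.919, -0.394, 0.0], [-0.001, 0.0, -1.0]]
wrist_force: [-0.0, 0.6, -2.4]
width: 0.669
```

>>> drive_tool(
  motion="0 0 0.3 0; 0 0 0.6 0; 0 0 0.8 0; 0 0 0.8 0",
)

```text
t: 12.72
ee_pos: [0.542, -0.2912, 0.1481]
tool_rot: [[0.394, -0.919, -0.001], [-0.919, -0.394, 0.0], [-0.001, 0.0, -1.0]]
wrist_force: [0.6, -0.5, -2.9]
width: 0.673
```

>>> drive_tool(
  motion="0 0 0.2 0; 0 0 0.3 0; 0 0 0.3 0; 0 0 0.3 0",
)

```text
t: 13.05
ee_pos: [0.5426, -0.2916, 0.1461]
tool_rot: [[0.394, -0.919, 0.001], [-0.919, -0.394, -0.0], [0.001, -0.001, -1.0]]
wrist_force: [0.3, 0.2, -0.9]
width: 0.67
```

>>> drive_tool(
  motion="0 0 0.2 0; 0 0 0.2 0; 0 0 0.2 0",
)

```text
t: 13.3
ee_pos: [0.5424, -0.2916, 0.1438]
tool_rot: [[0.394, -0.919, 0.001], [-0.919, -0.394, -0.0], [0.001, -0.0, -1.0]]
wrist_force: [1.5, -0.4, -0.1]
width: 0.671
```

Contact. Releasing, rising a little, closing the fingers, then pushing down.

>>> drive_tool(
  motion="0 0 0 0; 0 0 0 0; 0 0 0 0; 0 0 0 0",
  gripper=7.2,
)

```text
t: 13.63
ee_pos: [0.5421, -0.2914, 0.1437]
tool_rot: [[0.394, -0.919, -0.0], [-0.919, -0.394, 0.0], [-0.0, 0.0, -1.0]]
wrist_force: [0.1, -0.4, 0.3]
width: 0.816
```

>>> drive_tool(
  motion="0 0 -1 0; 0 0 -2 0; 0 0 -3 0; 0 0 -4 0; 0 0 -4 0",
)

```text
t: 14.05
ee_pos: [0.5436, -0.2925, 0.1874]
tool_rot: [[0.394, -0.919, 0.004], [-0.919, -0.394, -0.003], [0.005, -0.002, -1.0]]
wrist_force: [0.4, -0.1, -0.1]
width: 0.816
```

>>> drive_tool(
  motion="0 0 0 0; 0 0 0 0; 0 0 0 0; 0 0 0 0; 0 0 0 0",
  gripper=0,
)

```text
t: 14.47
ee_pos: [0.542, -0.2912, 0.1831]
tool_rot: [[0.394, -0.919, -0.001], [-0.919, -0.394, 0.001], [-0.001, 0.001, -1.0]]
wrist_force: [-0.3, 0.0, 0.9]
width: 0.459
```

>>> drive_tool(
  motion="0 0 0 0; 0 0 0 0; 0 0 0 0; 0 0 0 0; 0 0 0 0",
)

```text
t: 14.88
ee_pos: [0.5422, -0.2914, 0.1837]
tool_rot: [[0.394, -0.919, -0.0], [-0.919, -0.394, 0.0], [-0.0, 0.0, -1.0]]
wrist_force: [1.4, -1.2, 0.3]
width: 0.087
```

```bash
python3 -c "
from plan import *
plan((.5425,-.2914,.1285,-66.5,.01)); print(telemetry.state()['width'])
from h import *
snap('side','side5',(350,190,440,270),7)"
```

```text
start [  0.5422  -0.2914   0.1837 -66.7944]
0 -0 0.9 0; 0 -0 1.8 0; 0 -0 2.8 0; 0 -0 3.7 0; 0 -0 4.6 0
0 -0 0.9 0
  -> [  0.5422  -0.2914   0.1287 -66.7944]
0.08698664196936792
```

View pics/side5.png

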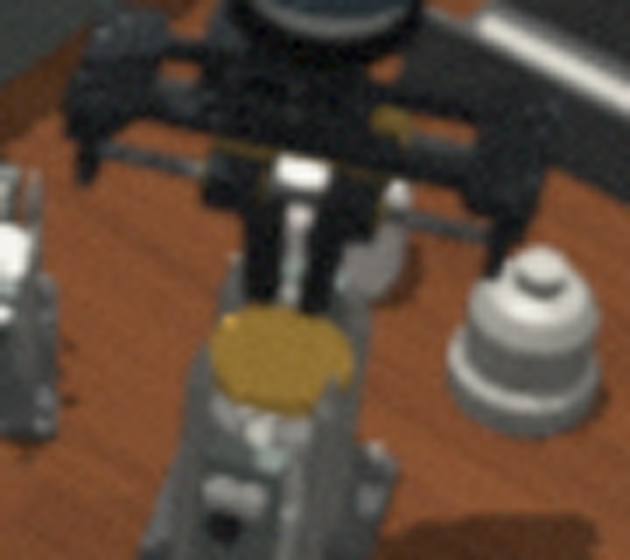

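The blank lies flat on the catches between the rods, at about (282,358). Pushing.

>>> drive_tool(
  motion="0 0 1.2 0; 0 0 2.2 0; 0 0 2.7 0; 0 0 3 0; 0 0 3.3 0",
)

```text
t: 15.35
ee_pos: [0.542, -0.2911, 0.1499]
tool_rot: [[0.394, -0.919, -0.001], [-0.919, -0.394, 0.001], [-0.001, 0.001, -1.0]]
wrist_force: [-1.0, 1.0, 3.4]
width: 0.009
```

>>> drive_tool(
  motion="0 0 0.4 0; 0 0 0.8 0; 0 0 1.2 0; 0 0 1.6 0; 0 0 1.9 0",
)

```text
t: 15.77
ee_pos: [0.5433, -0.2916, 0.1328]
tool_rot: [[0.394, -0.919, 0.003], [-0.919, -0.394, -0.001], [0.002, -0.002, -1.0]]
wrist_force: [-1.1, 2.9, 10.7]
width: 0.006
```

>>> drive_tool(
  motion="0 0 0.2 0; 0 0 0.3 0; 0 0 0.3 0; 0 0 0.3 0",
)

```text
t: 16.1
ee_pos: [0.5434, -0.2916, 0.1303]
tool_rot: [[0.394, -0.919, 0.003], [-0.919, -0.394, -0.001], [0.002, -0.002, -1.0]]
wrist_force: [-0.1, 3.6, 8.6]
width: 0.008
```

>>> drive_tool(
  motion="0 0 0.2 0; 0 0 0.3 0; 0 0 0.3 0; 0 0 0.3 0",
)

```text
t: 16.43
ee_pos: [0.5434, -0.2916, 0.1275]
tool_rot: [[0.394, -0.919, 0.003], [-0.919, -0.394, -0.001], [0.002, -0.002, -1.0]]
wrist_force: [-2.0, 3.3, 10.3]
width: 0.007
```

>>> drive_tool(
  motion="0 0 -0.5 0; 0 0 -1 0; 0 0 -1.5 0; 0 0 -1.5 0",
)

```text
t: 16.77
ee_pos: [0.5426, -0.2918, 0.1416]
tool_rot: [[0.394, -0.919, 0.001], [-0.919, -0.394, -0.001], [0.001, -0.001, -1.0]]
wrist_force: [0.6, 0.6, 0.4]
width: 0.009
```

>>> drive_tool(
  motion="0 0 -2 0; 0 0 -5 0; 0 0 -8 0; 0 0 -10 0; 0 0 -10 0",
)

```text
t: 17.18
ee_pos: [0.5441, -0.293, 0.2458]
tool_rot: [[0.394, -0.919, 0.006], [-0.919, -0.394, -0.005], [0.007, -0.004, -1.0]]
wrist_force: [1.0, -0.6, 0.4]
width: 0.005
```

>>> drive_tool(
  motion="-4 -2 0 0; -8 -4 0 0; -12 -6 0 0; -15 -8 0 0; -15 -8 0 0",
  gripper=7.2,
)

```text
t: 17.6
ee_pos: [0.5561, -0.1157, 0.239]
tool_rot: [[0.398, -0.917, -0.002], [-0.917, -0.398, 0.004], [-0.004, 0.0, -1.0]]
wrist_force: [1.0, -0.2, -0.3]
width: 0.361
```

Run:
```python
from seg import *
from plan import *
snap('side','side6',(350,190,440,270),7); snap('top','top6')
for b in blanks('top6'): print(b)
plan((.5669,.3479,.2,-20,.04))
```

```text
(array([213.3, 192.8]), array([203, 183,  21,  21, 339], dtype=int32), array([0.5668, 0.348 , 0.076 ]))
(array([241.5, 192.6]), array([232, 183,  20,  20, 331], dtype=int32), array([0.5667, 0.2671, 0.076 ]))
start [  0.5563  -0.1201   0.2394 -66.5907]
-3.5 -1.6 0.3 -4; -7.1 -3.3 0.7 -8; -10.6 -4.9 1 -12; -14.2 -6.5 1.3 -16; -17.7 -8.2 1.6 -19
-2.9 -2.7 0.4 -4; -5.7 -5.4 0.7 -8; -8.5 -8 1 -12; -11.3 -10.7 1.4 -16; -14.1 -13.4 1.7 -20
-1.7 -3.5 0.3 -4; -3.5 -7 0.6 -8
  -> [  0.5665   0.3476   0.2004 -19.5907]
```

View pics/side6.png

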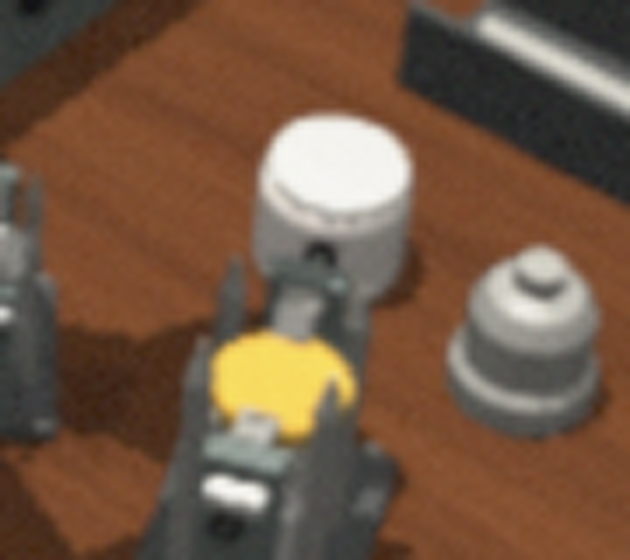

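The first blank is seated with both catches over it. Next is the blank at y=.348.

>>> drive_tool(
  motion="-3.5 -1.6 0.3 -4; -7.1 -3.3 0.7 -8; -10.6 -4.9 1 -12; -14.2 -6.5 1.3 -16; -17.7 -8.2 1.6 -19",
)

```text
t: 18.12
ee_pos: [0.5621, 0.0727, 0.2237]
tool_rot: [[0.673, -0.74, -0.001], [-0.74, -0.673, -0.0], [-0.0, 0.001, -1.0]]
wrist_force: [-0.0, 0.1, -0.2]
width: 0.808
```

>>> drive_tool(
  motion="-2.9 -2.7 0.4 -4; -5.7 -5.4 0.7 -8; -8.5 -8 1 -12; -11.3 -10.7 1.4 -16; -14.1 -13.4 1.7 -20",
)

```text
t: 18.53
ee_pos: [0.5674, 0.2674, 0.2064]
tool_rot: [[0.885, -0.465, -0.001], [-0.465, -0.885, -0.001], [-0.0, 0.001, -1.0]]
wrist_force: [0.6, -0.2, 0.5]
width: 0.818
```

>>> drive_tool(
  motion="-1.7 -3.5 0.3 -4; -3.5 -7 0.6 -8; -3.5 -7 0.6 -8; -3.5 -7 0.6 -8; -3.5 -7 0.6 -8",
)

```text
t: 18.95
ee_pos: [0.569, 0.3441, 0.2005]
tool_rot: [[0.94, -0.34, -0.001], [-0.34, -0.94, -0.001], [-0.001, 0.002, -1.0]]
wrist_force: [-0.6, 1.1, 0.0]
width: 0.819
```

```bash
python3 -c "
from plan import *
plan((.5668,.348,.107,-20,.025)); print(telemetry.state()['width'])"
```

```text
start [  0.569    0.3441   0.2005 -19.8776]
-0.1 -0.1 2.3 0; -0.2 -0.1 4.7 0; -0.3 -0.2 7 0; -0.3 -0.3 9.3 0
  -> [  0.5672   0.348    0.1075 -19.8776]
0.8193469271461354
```

>>> drive_tool(
  motion="-0.2 -0.2 2.3 0; -0.3 -0.3 4.7 0; -0.3 -0.3 7 0; -0.3 -0.3 8.6 0; -0.3 -0.3 9.3 0",
)

```text
t: 19.37
ee_pos: [0.566, 0.3463, 0.1056]
tool_rot: [[0.94, -0.342, -0.004], [-0.342, -0.94, -0.002], [-0.003, 0.003, -1.0]]
wrist_force: [-0.3, -1.3, 0.2]
width: 0.815
```

>>> drive_tool(
  motion="0 0 0 0; 0 0 0 0; 0 0 0 0; 0 0 0 0",
)

```text
t: 19.7
ee_pos: [0.5679, 0.3495, 0.1106]
tool_rot: [[0.941, -0.339, 0.003], [-0.339, -0.941, 0.001], [0.002, -0.002, -1.0]]
wrist_force: [1.3, -0.9, 0.0]
width: 0.818
```

```bash
python3 -c "
from plan import *
plan((.5668,.348,.087,-20,.025))"
```

```text
start [  0.5679   0.3495   0.1106 -19.8233]
-0.1 0.2 2.4 0
  -> [  0.5663   0.348    0.0866 -19.8233]
```

>>> drive_tool(
  motion="0 0 1 0; 0 0.1 1.8 0; 0 0.1 2.1 0; 0 0.1 2.1 0; 0 0.1 2.1 0",
)

```text
t: 20.12
ee_pos: [0.5659, 0.3485, 0.0871]
tool_rot: [[0.941, -0.339, -0.001], [-0.339, -0.941, -0.0], [-0.001, 0.001, -1.0]]
wrist_force: [-0.7, 0.8, 0.1]
width: 0.815
```

>>> drive_tool(
  motion="0 0 0 0; 0 0 0 0; 0 0 0 0",
)

```text
t: 20.37
ee_pos: [0.5665, 0.3487, 0.088]
tool_rot: [[0.941, -0.339, 0.0], [-0.339, -0.941, 0.0], [0.0, -0.0, -1.0]]
wrist_force: [-0.2, 0.3, 0.2]
width: 0.819
```

>>> drive_tool(
  motion="0 0 0 0; 0 0 0 0; 0 0 0 0; 0 0 0 0; 0 0 0 0",
  gripper=5.2,
)

```text
t: 20.78
ee_pos: [0.5664, 0.3487, 0.0879]
tool_rot: [[0.941, -0.339, 0.0], [-0.339, -0.941, 0.0], [0.0, -0.0, -1.0]]
wrist_force: [0.2, 0.1, 0.4]
width: 0.669
```

>>> drive_tool(
  motion="0 0 -1 0; 0 0 -3 0; 0 0 -6 0; 0 0 -9 0; 0 0 -12 0",
)

```text
t: 21.2
ee_pos: [0.5658, 0.3483, 0.2088]
tool_rot: [[0.941, -0.339, -0.001], [-0.339, -0.941, -0.001], [-0.001, 0.001, -1.0]]
wrist_force: [0.7, 0.3, -2.3]
width: 0.669
```

>>> drive_tool(
  motion="0 0 -2 0; 0 0 -4 0; 0 0 -5 0; 0 0 -5 0; 0 0 -5 0",
)

```text
t: 21.62
ee_pos: [0.5662, 0.3485, 0.2575]
tool_rot: [[0.941, -0.339, 0.0], [-0.339, -0.941, -0.0], [0.0, -0.0, -1.0]]
wrist_force: [0.1, 0.1, -3.1]
width: 0.662
```

```bash
python3 -c "
from plan import *
plan((.5425,-.2914,.25,-66.5,.035))"
```

```text
start [  0.5662   0.3485   0.2575 -19.7946]
1 3.2 0 2; 2 6.4 0.1 5; 3.1 9.6 0.1 7; 4.1 12.8 0.2 10; 5.1 16.1 0.2 12
1.7 2.9 0 3; 3.3 5.8 0.1 5; 5 8.7 0.1 8; 6.7 11.7 0.2 10; 8.3 14.6 0.2 13
2.3 2.5 0 2; 4.6 4.9 0.1 4; 6.9 7.4 0.1 7; 9.2 9.9 0.2 9; 11.5 12.4 0.2 12
2.7 1.9 0 2; 5.5 3.9 0.1 5; 8.2 5.8 0.1 7; 11 7.8 0.1 10
  -> [  0.5425  -0.2919   0.2505 -66.7946]
```

>>> drive_tool(
  motion="1 3.2 0 2; 2 6.4 0.1 5; 3.1 9.6 0.1 7; 4.1 12.8 0.2 10; 5.1 16.1 0.2 12",
)

```text
t: 22.03
ee_pos: [0.5583, 0.1783, 0.253]
tool_rot: [[0.849, -0.529, -0.004], [-0.529, -0.849, -0.0], [-0.003, 0.003, -1.0]]
wrist_force: [0.1, -0.1, -1.2]
width: 0.669
```

>>> drive_tool(
  motion="1.7 2.9 0 3; 3.3 5.8 0.1 5; 5 8.7 0.1 8; 6.7 11.7 0.2 10; 8.3 14.6 0.2 13",
)

```text
t: 22.45
ee_pos: [0.5519, 0.0105, 0.2513]
tool_rot: [[0.708, -0.706, -0.004], [-0.706, -0.708, 0.001], [-0.003, 0.002, -1.0]]
wrist_force: [-0.6, -0.3, -2.2]
width: 0.665
```

>>> drive_tool(
  motion="2.3 2.5 0 2; 4.6 4.9 0.1 4; 6.9 7.4 0.1 7; 9.2 9.9 0.2 9; 11.5 12.4 0.2 12",
)

```text
t: 22.87
ee_pos: [0.5462, -0.1581, 0.2492]
tool_rot: [[0.546, -0.838, -0.004], [-0.838, -0.546, 0.002], [-0.004, 0.002, -1.0]]
wrist_force: [0.0, -1.1, -2.3]
width: 0.668
```

>>> drive_tool(
  motion="2.7 1.9 0 2; 5.5 3.9 0.1 5; 8.2 5.8 0.1 7; 10 7 0.1 9; 11 7.8 0.1 10",
)

```text
t: 23.28
ee_pos: [0.5413, -0.294, 0.2481]
tool_rot: [[0.39, -0.921, -0.003], [-0.921, -0.39, 0.002], [-0.003, 0.002, -1.0]]
wrist_force: [0.1, 0.8, -1.7]
width: 0.668
```

>>> drive_tool(
  motion="0 0 0 0; 0 0 0 0; 0 0 0 0; 0 0 0 0; 0 0 0 0",
)

```text
t: 23.7
ee_pos: [0.543, -0.2903, 0.2507]
tool_rot: [[0.396, -0.918, -0.0], [-0.918, -0.396, 0.0], [-0.0, -0.0, -1.0]]
wrist_force: [-0.3, -0.4, -2.5]
width: 0.665
```

```bash
python3 -c "
from plan import *
plan((.5425,-.2914,.185,-66.5,.015)); print(telemetry.state()['width'])
from h import *
snap('side','side7')
a=cv2.cvtColor(cv2.imread('pics/side7_full.png'),cv2.COLOR_BGR2HSV); m=cv2.inRange(a,(15,90,60),(40,255,255)); k=np.zeros_like(m); k[180:270,350:440]=m[180:270,350:440]
n,_,s,c=cv2.connectedComponentsWithStats(k); print([(s[i],c[i]) for i in range(1,n) if s[i,4]>40], proj('side7',[.5425,-.2914,.236]))
"
```

```text
start [  0.543   -0.2903   0.2507 -66.6696]
0 0 1.3 0; 0 0 2.6 0; 0 0.1 3.9 0; 0.1 0.1 5.3 0; 0.1 0.1 6.6 0
  -> [  0.5424  -0.2916   0.1847 -66.6696]
0.664795561797377
[(array([405, 186,  16,   7,  61], dtype=int32), array([412.70491803, 188.81967213])), (array([382, 206,  22,  17, 294], dtype=int32), array([392.39455782, 213.81972789])), (array([380, 237,  21,  17, 222], dtype=int32), array([389.31531532, 244.03153153]))] [392.8 213.8]
```

The held disc is where predicted, to within 0.5 px. Inserting it the same way.

>>> drive_tool(
  motion="0 0 1.3 0; 0 0 2.6 0; 0 0.1 3.9 0; 0 0.1 5.3 0; 0 0.1 6.6 0",
)

```text
t: 24.17
ee_pos: [0.5409, -0.2916, 0.1821]
tool_rot: [[0.394, -0.919, -0.002], [-0.919, -0.394, 0.001], [-0.002, 0.001, -1.0]]
wrist_force: [-1.4, -0.0, -3.3]
width: 0.672
```

>>> drive_tool(
  motion="0 0 0 0; 0 0 0 0; 0 0 0 0; 0 0 0 0; 0 0 0 0",
)

```text
t: 24.58
ee_pos: [0.5422, -0.2926, 0.1858]
tool_rot: [[0.394, -0.919, 0.001], [-0.919, -0.394, -0.001], [0.002, -0.001, -1.0]]
wrist_force: [-0.4, -0.3, -2.0]
width: 0.665
```

>>> drive_tool(
  motion="0 0 0.5 0; 0 0 1 0; 0 0 1.5 0; 0 0 2 0; 0 0 2 0",
)

```text
t: 25.0
ee_pos: [0.541, -0.2916, 0.1629]
tool_rot: [[0.394, -0.919, -0.002], [-0.919, -0.394, 0.002], [-0.002, 0.001, -1.0]]
wrist_force: [0.1, 0.2, -2.6]
width: 0.667
```

>>> drive_tool(
  motion="0 0 0.4 0; 0 0 0.8 0; 0 0 0.8 0; 0 0 0.8 0",
)

```text
t: 25.33
ee_pos: [0.5416, -0.2921, 0.1564]
tool_rot: [[0.394, -0.919, -0.0], [-0.919, -0.394, 0.0], [-0.001, 0.0, -1.0]]
wrist_force: [-0.0, 1.1, -2.9]
width: 0.664
```

>>> drive_tool(
  motion="0 -0.1 0.3 0; 0 -0.1 0.6 0; 0 -0.1 0.9 0; 0 -0.1 0.9 0",
)

```text
t: 25.67
ee_pos: [0.5424, -0.2915, 0.1469]
tool_rot: [[0.394, -0.919, -0.001], [-0.919, -0.394, 0.001], [-0.001, 0.0, -1.0]]
wrist_force: [-0.3, -0.0, -3.1]
width: 0.671
```

>>> drive_tool(
  motion="0 0 0.2 0; 0 0 0.3 0; 0 0 0.3 0; 0 0 0.3 0",
)

```text
t: 26.0
ee_pos: [0.543, -0.2919, 0.1451]
tool_rot: [[0.394, -0.919, 0.001], [-0.919, -0.394, -0.0], [0.001, -0.001, -1.0]]
wrist_force: [0.5, 0.9, -0.4]
width: 0.669
```

Contact again. Release, rise, close, then push with the same numbers as before.

>>> drive_tool(
  motion="0 0 0.1 0; 0 0 0.1 0; 0 0 0.1 0; 0 0 0.1 0",
  gripper=7.2,
)

```text
t: 26.33
ee_pos: [0.5426, -0.2919, 0.1438]
tool_rot: [[0.394, -0.919, 0.0], [-0.919, -0.394, -0.0], [0.0, 0.0, -1.0]]
wrist_force: [-0.1, -0.3, -0.6]
width: 0.816
```

>>> drive_tool(
  motion="0 0 -1 0; 0 0 -2 0; 0 0 -3 0; 0 0 -4 0; 0 0 -4 0",
)

```text
t: 26.75
ee_pos: [0.5441, -0.2929, 0.1874]
tool_rot: [[0.394, -0.919, 0.004], [-0.919, -0.394, -0.003], [0.005, -0.003, -1.0]]
wrist_force: [-0.1, 0.5, -0.2]
width: 0.814
```

>>> drive_tool(
  motion="0 0 0 0; 0 0 0 0; 0 0 0 0; 0 0 0 0; 0 0 0 0",
  gripper=0,
)

```text
t: 27.17
ee_pos: [0.5424, -0.2916, 0.1831]
tool_rot: [[0.394, -0.919, -0.001], [-0.919, -0.394, 0.001], [-0.001, 0.001, -1.0]]
wrist_force: [-0.1, -0.3, 0.1]
width: 0.461
```

>>> drive_tool(
  motion="0 0 0 0; 0 0 0 0; 0 0 0 0; 0 0 0 0; 0 0 0 0",
)

```text
t: 27.58
ee_pos: [0.5427, -0.2918, 0.1837]
tool_rot: [[0.394, -0.919, -0.0], [-0.919, -0.394, 0.0], [-0.0, 0.0, -1.0]]
wrist_force: [-0.6, 0.3, -0.6]
width: 0.079
```

```bash
cat > chk.py <<'E'
import sys; from h import *
n=sys.argv[1]; snap('side',n,(350,190,440,270),7)
a=cv2.cvtColor(cv2.imread(f'pics/{n}_full.png'),cv2.COLOR_BGR2HSV); m=cv2.inRange(a,(15,90,60),(40,255,255)); k=np.zeros_like(m); k[180:270,360:420]=m[180:270,360:420]
c_=cv2.connectedComponentsWithStats(k); print([(c_[2][i],c_[3][i].round(1)) for i in range(1,c_[0]) if c_[2][i,4]>40], 'catch-rest',proj(n,[.5425,-.2914,.133]),'loaded',proj(n,[.5425,-.2914,.114]))
E
python3 chk.py side8; python3 -c "
from plan import *
plan((.5425,-.2914,.1285,-66.5,.01)); print(telemetry.state()['width'])"
```

```text
[(array([379, 233,  22,  21, 313], dtype=int32), array([389.5, 241.7]))] catch-rest [389.5 239.8] loaded [388.9 244.4]
start [  0.5427  -0.2918   0.1837 -66.7932]
-0 -0 0.9 0; -0 -0 1.8 0; -0 -0 2.8 0; -0 -0 3.7 0; -0 -0 4.6 0
-0 -0 0.9 0
  -> [  0.5427  -0.2918   0.1287 -66.7932]
0.03984236044511758
```

>>> drive_tool(
  motion="0 0 1.2 0; 0 0 2.2 0; 0 0 2.7 0; 0 0 3 0; 0 0 3.3 0",
)

```text
t: 28.05
ee_pos: [0.5426, -0.2914, 0.1509]
tool_rot: [[0.394, -0.919, -0.001], [-0.919, -0.394, 0.001], [-0.001, 0.0, -1.0]]
wrist_force: [0.1, 0.2, 2.5]
width: 0.005
```

>>> drive_tool(
  motion="0 0 0.4 0; 0 0 0.8 0; 0 0 1.2 0; 0 0 1.6 0; 0 0 1.9 0",
)

```text
t: 28.47
ee_pos: [0.543, -0.2926, 0.1334]
tool_rot: [[0.394, -0.919, 0.001], [-0.919, -0.394, -0.002], [0.002, -0.0, -1.0]]
wrist_force: [-6.1, 0.6, 12.6]
width: 0.005
```

>>> drive_tool(
  motion="0 0 0.2 0; 0 0 0.4 0; 0 0 0.6 0; 0 0 0.6 0; 0 0 0.6 0",
)

```text
t: 28.88
ee_pos: [0.543, -0.2925, 0.1273]
tool_rot: [[0.394, -0.919, 0.001], [-0.919, -0.394, -0.002], [0.002, -0.0, -1.0]]
wrist_force: [-3.5, 0.8, 10.3]
width: 0.002
```

>>> drive_tool(
  motion="0 0 0 0; 0 0 0 0",
)

```text
t: 29.05
ee_pos: [0.543, -0.2925, 0.1273]
tool_rot: [[0.394, -0.919, 0.001], [-0.919, -0.394, -0.002], [0.002, -0.0, -1.0]]
wrist_force: [-4.4, 0.4, 11.1]
width: 0.003
```

>>> drive_tool(
  motion="0 0 -0.5 0; 0 0 -1 0; 0 0 -1.5 0; 0 0 -1.5 0",
)

```text
t: 29.38
ee_pos: [0.543, -0.292, 0.1415]
tool_rot: [[0.394, -0.919, 0.001], [-0.919, -0.394, -0.001], [0.001, -0.001, -1.0]]
wrist_force: [0.6, 0.5, -0.6]
width: 0.004
```

>>> drive_tool(
  motion="0 0 -2 0; 0 0 -5 0; 0 0 -8 0; 0 0 -10 0; 0 0 -10 0",
)

```text
t: 29.8
ee_pos: [0.5446, -0.2932, 0.2458]
tool_rot: [[0.394, -0.919, 0.006], [-0.919, -0.394, -0.005], [0.007, -0.004, -1.0]]
wrist_force: [0.5, -0.8, -0.2]
width: 0.003
```

>>> drive_tool(
  motion="-4 -2 0 0; -8 -4 0 0; -12 -6 0 0; -15 -8 0 0; -15 -8 0 0",
  gripper=7.2,
)

```text
t: 30.22
ee_pos: [0.5566, -0.1159, 0.239]
tool_rot: [[0.399, -0.917, -0.002], [-0.917, -0.399, 0.004], [-0.004, 0.0, -1.0]]
wrist_force: [0.2, 0.4, -0.0]
width: 0.359
```

```bash
python3 chk.py side9
python3 - <<'E'
from seg import *
from plan import *
snap('top','top9')
b=blanks('top9')
for x in b: print(x)
plan((*b[0][2][:2],.2,-66.5,.04))
E
```

```text
[(array([380, 237,  22,  19, 253], dtype=int32), array([389.8, 244.4]))] catch-rest [389.5 239.8] loaded [388.9 244.4]
(array([241.5, 192.5]), array([232, 183,  20,  20, 331], dtype=int32), array([0.5669, 0.2672, 0.076 ]))
(array([184.5, 257. ]), array([175, 255,  20,   5,  62], dtype=int32), array([0.3848, 0.4295, 0.076 ]))
start [  0.5567  -0.1204   0.2394 -66.5807]
-3.5 -1.6 0.4 0; -7 -3.3 0.8 0; -10.5 -4.9 1.2 0; -14.1 -6.5 1.6 0; -17.6 -8.2 2 0
-3.5 -1.6 0.4 0; -7 -3.2 0.8 0; -10.5 -4.9 1.2 0; -14 -6.5 1.5 0; -17.6 -8.1 1.9 0
  -> [  0.5664   0.2674   0.2004 -66.5807]
```

View pics/side9.png

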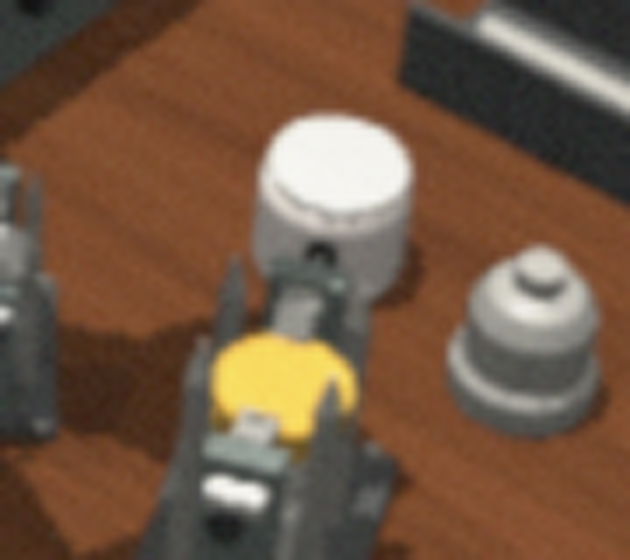

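The second blank is loaded: its top is at the same level with both catches over it. Now the last one, at (.567,.267).

>>> drive_tool(
  motion="-3.5 -1.6 0.4 0; -7 -3.3 0.8 0; -10.5 -4.9 1.2 0; -14.1 -6.5 1.6 0; -17.6 -8.2 2 0",
)

```text
t: 30.73
ee_pos: [0.563, 0.0715, 0.2197]
tool_rot: [[0.392, -0.92, -0.001], [-0.92, -0.392, -0.0], [0.0, 0.001, -1.0]]
wrist_force: [0.4, 0.2, -0.1]
width: 0.818
```

>>> drive_tool(
  motion="-3.5 -1.6 0.4 0; -7 -3.2 0.8 0; -10.5 -4.9 1.2 0; -14 -6.5 1.5 0; -17.6 -8.1 1.9 0",
)

```text
t: 31.15
ee_pos: [0.5689, 0.2653, 0.2006]
tool_rot: [[0.392, -0.92, -0.001], [-0.92, -0.392, -0.001], [0.001, 0.001, -1.0]]
wrist_force: [0.6, 0.1, 0.6]
width: 0.816
```

>>> drive_tool(
  motion="0 0 0 0; 0 0 0 0; 0 0 0 0; 0 0 0 0",
)

```text
t: 31.48
ee_pos: [0.5687, 0.2633, 0.2013]
tool_rot: [[0.392, -0.92, -0.001], [-0.92, -0.392, -0.001], [0.0, 0.001, -1.0]]
wrist_force: [0.7, 0.3, 0.4]
width: 0.817
```

Run:
```python
from plan import *
plan((.5669,.2672,.107,-66.5,.025)); print(telemetry.state()['width'])
```

```text
start [  0.5687   0.2633   0.2013 -66.9186]
-0.1 0 2.4 0; -0.2 0 4.7 0; -0.3 0 7.1 0; -0.4 0 9.4 0
  -> [  0.5672   0.2669   0.1073 -66.9186]
0.8170053045103021
```

>>> drive_tool(
  motion="-0.2 0 2.4 0; -0.4 0 4.7 0; -0.4 0 7.1 0; -0.4 0 8.7 0; -0.4 0 9.4 0",
)

```text
t: 31.9
ee_pos: [0.5656, 0.2666, 0.105]
tool_rot: [[0.392, -0.92, -0.004], [-0.92, -0.392, -0.001], [-0.0, 0.004, -1.0]]
wrist_force: [-0.8, 0.3, -0.7]
width: 0.815
```

>>> drive_tool(
  motion="0 0 0 0; 0 0 0 0; 0 0 0 0; 0 0 0 0; 0 0 0 0",
)

```text
t: 32.32
ee_pos: [0.5674, 0.2691, 0.1091]
tool_rot: [[0.394, -0.919, 0.002], [-0.919, -0.394, 0.001], [0.0, -0.002, -1.0]]
wrist_force: [0.5, -0.1, -0.1]
width: 0.818
```

>>> drive_tool(
  motion="0 0 1 0; 0 0 1.7 0; 0 0 1.9 0; 0 0 1.9 0; 0 0 1.9 0",
)

```text
t: 32.73
ee_pos: [0.5662, 0.269, 0.0881]
tool_rot: [[0.394, -0.919, -0.001], [-0.919, -0.394, -0.0], [-0.0, 0.001, -1.0]]
wrist_force: [-0.7, 0.3, 0.1]
width: 0.816
```

>>> drive_tool(
  motion="0 0 0 0; 0 0 0 0; 0 0 0 0",
)

```text
t: 32.98
ee_pos: [0.5668, 0.2691, 0.089]
tool_rot: [[0.394, -0.919, 0.0], [-0.919, -0.394, 0.0], [0.0, -0.001, -1.0]]
wrist_force: [0.4, -0.5, 0.5]
width: 0.819
```

>>> drive_tool(
  motion="0.2 0.1 0.1 0; 0.2 0.1 0.1 0; 0.2 0.1 0.1 0",
)

```text
t: 33.23
ee_pos: [0.5665, 0.2666, 0.0878]
tool_rot: [[0.394, -0.919, 0.0], [-0.919, -0.394, -0.0], [0.0, 0.0, -1.0]]
wrist_force: [-0.0, -0.6, 0.3]
width: 0.816
```

>>> drive_tool(
  motion="0 0 0 0; 0 0 0 0; 0 0 0 0; 0 0 0 0; 0 0 0 0",
  gripper=5.2,
)

```text
t: 33.65
ee_pos: [0.5664, 0.2668, 0.0877]
tool_rot: [[0.394, -0.919, -0.0], [-0.919, -0.394, -0.0], [-0.0, 0.0, -1.0]]
wrist_force: [0.1, -0.4, 1.3]
width: 0.668
```

>>> drive_tool(
  motion="0 0 -1 0; 0 0 -3 0; 0 0 -6 0; 0 0 -9 0; 0 0 -12 0",
)

```text
t: 34.07
ee_pos: [0.5659, 0.2666, 0.209]
tool_rot: [[0.394, -0.919, -0.001], [-0.919, -0.394, -0.0], [-0.0, 0.001, -1.0]]
wrist_force: [0.7, -1.1, -1.5]
width: 0.672
```

>>> drive_tool(
  motion="0 0 -2 0; 0 0 -4 0; 0 0 -5 0; 0 0 -5 0; 0 0 -5 0",
)

```text
t: 34.48
ee_pos: [0.5663, 0.2667, 0.2576]
tool_rot: [[0.394, -0.919, 0.0], [-0.919, -0.394, 0.0], [0.0, -0.0, -1.0]]
wrist_force: [-0.7, 0.0, -2.9]
width: 0.67
```

```bash
python3 -c "
from plan import *
plan((.5425,-.2914,.25,-66.5,.035))"
```

```text
start [  0.5663   0.2667   0.2576 -66.7937]
3.1 1.5 0 0; 6.3 3 0.1 0; 9.4 4.5 0.1 0; 12.6 6 0.2 0; 15.7 7.6 0.2 0
3.2 1.5 0.1 0; 6.3 3 0.1 0; 9.5 4.5 0.2 0; 12.6 6 0.2 0; 15.8 7.5 0.3 0
3.1 1.5 0 0; 6.3 3 0.1 0; 9.4 4.5 0.1 0; 12.6 6.1 0.2 0; 15.7 7.6 0.2 0
3.2 1.5 0.1 0
  -> [  0.5425  -0.2918   0.2496 -66.7937]
```

>>> drive_tool(
  motion="3.1 1.5 0 0; 6.3 3 0.1 0; 9.4 4.5 0.1 0; 12.6 6 0.2 0; 15.7 7.6 0.2 0",
)

```text
t: 34.9
ee_pos: [0.557, 0.0911, 0.2532]
tool_rot: [[0.395, -0.919, -0.004], [-0.919, -0.395, 0.0], [-0.002, 0.004, -1.0]]
wrist_force: [1.2, -0.8, -2.2]
width: 0.669
```

>>> drive_tool(
  motion="3.2 1.5 0.1 0; 6.3 3 0.1 0; 9.5 4.5 0.2 0; 12.6 6 0.2 0; 15.8 7.5 0.3 0",
)

```text
t: 35.32
ee_pos: [0.5504, -0.0834, 0.2506]
tool_rot: [[0.394, -0.919, -0.003], [-0.919, -0.394, 0.001], [-0.003, 0.003, -1.0]]
wrist_force: [0.9, 0.1, -1.9]
width: 0.671
```

>>> drive_tool(
  motion="3.1 1.5 0 0; 6.3 3 0.1 0; 9.4 4.5 0.1 0; 12.6 6.1 0.2 0; 15.7 7.6 0.2 0",
)

```text
t: 35.73
ee_pos: [0.5424, -0.2577, 0.248]
tool_rot: [[0.394, -0.919, -0.003], [-0.919, -0.394, 0.002], [-0.004, 0.002, -1.0]]
wrist_force: [-0.0, 0.6, -2.0]
width: 0.67
```

>>> drive_tool(
  motion="1.6 0.8 0 0; 3.2 1.5 0.1 0; 3.2 1.5 0.1 0; 3.2 1.5 0.1 0; 3.2 1.5 0.1 0",
)

```text
t: 36.15
ee_pos: [0.5424, -0.2906, 0.2486]
tool_rot: [[0.395, -0.919, -0.001], [-0.919, -0.395, 0.002], [-0.002, 0.001, -1.0]]
wrist_force: [0.1, -0.6, -3.4]
width: 0.667
```

>>> drive_tool(
  motion="0 0 0 0; 0 0 0 0; 0 0 0 0; 0 0 0 0",
)

```text
t: 36.48
ee_pos: [0.5429, -0.2911, 0.2499]
tool_rot: [[0.395, -0.919, 0.0], [-0.919, -0.395, -0.0], [0.0, -0.0, -1.0]]
wrist_force: [0.3, 0.4, -1.8]
width: 0.664
```

```bash
python3 chk.py side10; python3 -c "
from plan import *; from h import proj
s=telemetry.state(); print(s['width'],s['wrist_force'],proj('side10',s['ee_pos']-np.array([0,0,.0148])))
plan((.5425,-.2914,.185,-66.5,.015))"
```

```text
[(array([406, 187,  14,   6,  53], dtype=int32), array([413. , 189.1])), (array([382, 206,  23,  17, 296], dtype=int32), array([392.6, 214.1])), (array([380, 237,  21,  19, 231], dtype=int32), array([389.4, 244.6]))] catch-rest [389.5 239.8] loaded [388.9 244.4]
0.6691664239572195 [-0.78890107 -1.16332619 -2.06386867] [392.8 213.9]
start [  0.5428  -0.2912   0.2499 -66.7436]
0 0 1.3 0; 0 0 2.6 0; 0 0 3.9 0; 0 0 5.2 0; 0 0 6.5 0
  -> [  0.5428  -0.2912   0.1849 -66.7436]
```

>>> drive_tool(
  motion="0 0 1.3 0; 0 0 2.6 0; 0 0 3.9 0; 0 0 5.2 0; 0 0 6.5 0",
)

```text
t: 36.95
ee_pos: [0.5421, -0.2914, 0.1824]
tool_rot: [[0.394, -0.919, -0.001], [-0.919, -0.394, 0.001], [-0.002, 0.001, -1.0]]
wrist_force: [0.3, 0.4, -2.2]
width: 0.663
```

>>> drive_tool(
  motion="0 0 0 0; 0 0 0 0; 0 0 0 0; 0 0 0 0; 0 0 0 0",
)

```text
t: 37.37
ee_pos: [0.5432, -0.2922, 0.1857]
tool_rot: [[0.394, -0.919, 0.001], [-0.919, -0.394, -0.001], [0.002, -0.001, -1.0]]
wrist_force: [-0.1, 0.0, -1.8]
width: 0.669
```

>>> drive_tool(
  motion="0 0 0.5 0; 0 0 1 0; 0 0 1.5 0; 0 0 2 0; 0 0 2 0",
)

```text
t: 37.78
ee_pos: [0.5419, -0.2912, 0.163]
tool_rot: [[0.394, -0.919, -0.002], [-0.919, -0.394, 0.002], [-0.002, 0.001, -1.0]]
wrist_force: [-0.7, -0.3, -2.6]
width: 0.668
```

>>> drive_tool(
  motion="0 0 0.4 0; 0 0 0.8 0; 0 0 0.8 0; 0 0 0.8 0",
)

```text
t: 38.12
ee_pos: [0.5425, -0.2917, 0.1564]
tool_rot: [[0.394, -0.919, -0.0], [-0.919, -0.394, 0.0], [-0.001, 0.0, -1.0]]
wrist_force: [0.3, 0.1, -3.1]
width: 0.669
```

>>> drive_tool(
  motion="0 0 0.3 0; 0 0 0.6 0; 0 0 0.9 0; 0 0 0.9 0",
)

```text
t: 38.45
ee_pos: [0.5423, -0.2915, 0.1469]
tool_rot: [[0.394, -0.919, -0.001], [-0.919, -0.394, 0.001], [-0.001, 0.001, -1.0]]
wrist_force: [-0.2, 0.7, -2.2]
width: 0.666
```

>>> drive_tool(
  motion="0 0 0.2 0; 0 0 0.3 0; 0 0 0.3 0; 0 0 0.3 0",
)

```text
t: 38.78
ee_pos: [0.5429, -0.2919, 0.145]
tool_rot: [[0.394, -0.919, 0.001], [-0.919, -0.394, -0.0], [0.001, -0.0, -1.0]]
wrist_force: [-0.0, 0.9, -0.3]
width: 0.67
```

>>> drive_tool(
  motion="0 0 0.1 0; 0 0 0.1 0; 0 0 0.1 0; 0 0 0.1 0",
  gripper=7.2,
)

```text
t: 39.12
ee_pos: [0.5427, -0.2919, 0.1438]
tool_rot: [[0.394, -0.919, 0.0], [-0.919, -0.394, -0.0], [0.0, 0.0, -1.0]]
wrist_force: [-0.6, 0.8, 0.3]
width: 0.816
```

>>> drive_tool(
  motion="0 0 -1 0; 0 0 -2 0; 0 0 -3 0; 0 0 -4 0; 0 0 -4 0",
)

```text
t: 39.53
ee_pos: [0.5441, -0.2929, 0.1874]
tool_rot: [[0.394, -0.919, 0.004], [-0.919, -0.394, -0.003], [0.005, -0.003, -1.0]]
wrist_force: [1.1, 0.2, 0.5]
width: 0.82
```

>>> drive_tool(
  motion="0 0 0 0; 0 0 0 0; 0 0 0 0; 0 0 0 0; 0 0 0 0",
  gripper=0,
)

```text
t: 39.95
ee_pos: [0.5424, -0.2916, 0.1831]
tool_rot: [[0.394, -0.919, -0.001], [-0.919, -0.394, 0.001], [-0.001, 0.0, -1.0]]
wrist_force: [0.3, -0.3, 0.4]
width: 0.46
```

>>> drive_tool(
  motion="0 0 0 0; 0 0 0 0; 0 0 0 0; 0 0 0 0; 0 0 0 0",
)

```text
t: 40.37
ee_pos: [0.5427, -0.2918, 0.1837]
tool_rot: [[0.394, -0.919, 0.0], [-0.919, -0.394, 0.0], [-0.0, -0.0, -1.0]]
wrist_force: [-0.7, 1.0, 0.0]
width: 0.086
```

```bash
python3 chk.py side11; python3 -c "
from plan import *
plan((.5425,-.2914,.1285,-66.5,.01)); print(telemetry.state()['width'])"
```

```text
[(array([380, 233,  21,  23, 325], dtype=int32), array([389.5, 242.1]))] catch-rest [389.5 239.8] loaded [388.9 244.4]
start [  0.5427  -0.2918   0.1837 -66.7926]
-0 -0 0.9 0; -0 -0 1.8 0; -0 -0 2.8 0; -0 -0 3.7 0; -0 -0 4.6 0
-0 -0 0.9 0
  -> [  0.5427  -0.2918   0.1287 -66.7926]
0.0369979685672636
```

Same picture as before. Pushing.

>>> drive_tool(
  motion="0 0 1.2 0; 0 0 2.2 0; 0 0 2.7 0; 0 0 3 0; 0 0 3.3 0",
)

```text
t: 40.83
ee_pos: [0.5426, -0.2915, 0.1509]
tool_rot: [[0.394, -0.919, -0.001], [-0.919, -0.394, 0.001], [-0.001, 0.0, -1.0]]
wrist_force: [0.4, -0.0, 1.7]
width: 0.003
```

>>> drive_tool(
  motion="0 0 0.4 0; 0 0 0.8 0; 0 0 1.2 0; 0 0 1.6 0; 0 0 1.9 0",
)

```text
t: 41.25
ee_pos: [0.543, -0.2926, 0.134]
tool_rot: [[0.394, -0.919, 0.001], [-0.919, -0.394, -0.002], [0.002, 0.0, -1.0]]
wrist_force: [-6.9, 2.5, 18.0]
width: 0.006
```

>>> drive_tool(
  motion="0 0 0.2 0; 0 0 0.4 0; 0 0 0.6 0; 0 0 0.6 0; 0 0 0.6 0",
)

```text
t: 41.67
ee_pos: [0.543, -0.2926, 0.1278]
tool_rot: [[0.394, -0.919, 0.001], [-0.919, -0.394, -0.002], [0.002, -0.0, -1.0]]
wrist_force: [-5.2, 1.7, 13.4]
width: 0.007
```

>>> drive_tool(
  motion="0 0 0 0; 0 0 0 0",
)

```text
t: 41.83
ee_pos: [0.543, -0.2926, 0.1278]
tool_rot: [[0.394, -0.919, 0.001], [-0.919, -0.394, -0.002], [0.002, -0.0, -1.0]]
wrist_force: [-4.7, 1.6, 14.3]
width: 0.006
```

>>> drive_tool(
  motion="0 0 -0.5 0; 0 0 -1 0; 0 0 -1.5 0; 0 0 -1.5 0",
)

```text
t: 42.17
ee_pos: [0.543, -0.292, 0.1415]
tool_rot: [[0.394, -0.919, 0.001], [-0.919, -0.394, -0.001], [0.001, -0.001, -1.0]]
wrist_force: [-0.3, 0.0, -0.4]
width: 0.004
```

>>> drive_tool(
  motion="0 0 -2 0; 0 0 -5 0; 0 0 -8 0; 0 0 -10 0; 0 0 -10 0",
)

```text
t: 42.58
ee_pos: [0.5446, -0.2932, 0.2458]
tool_rot: [[0.394, -0.919, 0.006], [-0.919, -0.394, -0.005], [0.007, -0.004, -1.0]]
wrist_force: [0.5, 0.0, 0.8]
width: -0.001
```

>>> drive_tool(
  motion="-4 -2 0 0; -8 -4 0 0; -12 -6 0 0; -15 -8 0 0; -15 -8 0 0",
)

```text
t: 43.0
ee_pos: [0.5566, -0.1159, 0.239]
tool_rot: [[0.399, -0.917, -0.002], [-0.917, -0.399, 0.004], [-0.004, 0.0, -1.0]]
wrist_force: [0.3, -0.4, -0.5]
width: 0.004
```

```bash
python3 chk.py side12
python3 - <<'E'
from seg import *
from plan import *
snap('top','top12')
for x in blanks('top12'): print(x)
a=cv2.imread('pics/side12.png'); im=cv2.imread("pics/top12_full.png"); b=cv2.resize(im[160:260,160:360],None,fx=3,fy=3,interpolation=cv2.INTER_CUBIC)
a=cv2.resize(a,(200,178)); b[:178,400:]=a
b=cv2.resize(im[150:260,160:360],None,fx=2.7,fy=2.7,interpolation=cv2.INTER_CUBIC); a=cv2.imread('pics/side12.png'); a=cv2.resize(a,(334,297))
b=np.vstack([b,np.hstack([a,np.zeros((297,b.shape[1]-334,3),np.uint8)])]); cv2.imwrite('pics/c12.png',b[:600]); print(b.shape)
E
```

```text
[(array([380, 237,  22,  21, 262], dtype=int32), array([389.9, 244.7]))] catch-rest [389.5 239.8] loaded [388.9 244.4]
(array([184.6, 257. ]), array([175, 255,  20,   5,  61], dtype=int32), array([0.3848, 0.4293, 0.076 ]))
(594, 540, 3)
```

View pics/c12.png

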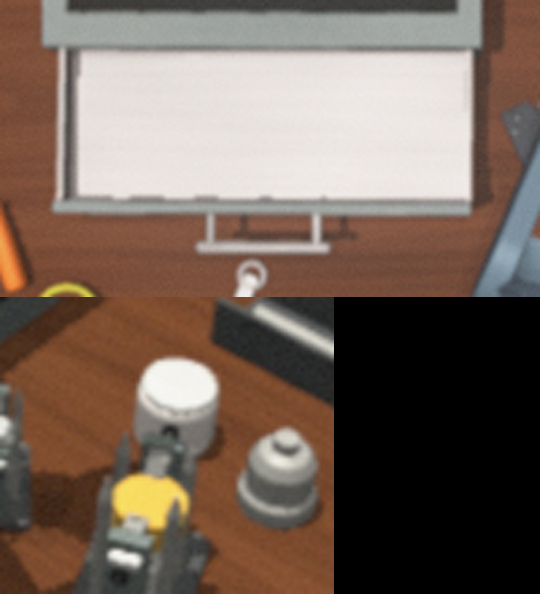

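Three blanks are loaded, the drawer is empty and the spanner is untouched. Next I'll push the drawer shut on the bar's front with closed fingers.

Run:
```python
from h import *; from plan import *
print(atz('top12',264/2.7+160,247/2.7+150,.088), atz('top12',198/2.7+160,247/2.7+150,.088),atz('top12',330/2.7+160,247/2.7+150,.088))
plan((.375,.2183,.2,-90,.04))
```

```text
[0.4282 0.219  0.088 ] [0.4285 0.2879 0.088 ] [0.4278 0.1502 0.088 ]
start [  0.5567  -0.1203   0.2394 -66.578 ]
-3.8 0.3 0.4 2; -7.7 0.6 0.8 5; -11.5 1 1.2 7; -15.3 1.3 1.6 9; -19.1 1.6 2 12
-3.7 1.1 0.4 2; -7.4 2.2 0.8 4; -11.1 3.3 1.2 7; -14.8 4.5 1.5 9; -18.4 5.6 1.9 11
  -> [  0.3748   0.2179   0.2004 -89.578 ]
```

>>> drive_tool(
  motion="-3.8 0.3 0.4 2; -7.7 0.6 0.8 5; -11.5 1 1.2 7; -15.3 1.3 1.6 9; -19.1 1.6 2 12",
  gripper=0,
)

```text
t: 43.52
ee_pos: [0.4661, 0.0465, 0.2197]
tool_rot: [[0.19, -0.982, -0.001], [-0.982, -0.19, -0.0], [0.0, 0.001, -1.0]]
wrist_force: [0.3, 1.1, -0.3]
width: 0.005
```

>>> drive_tool(
  motion="-3.7 1.1 0.4 2; -7.4 2.2 0.8 4; -11.1 3.3 1.2 7; -14.8 4.5 1.5 9; -18.4 5.6 1.9 11",
)

```text
t: 43.93
ee_pos: [0.3759, 0.2166, 0.2011]
tool_rot: [[-0.0, -1.0, -0.0], [-1.0, 0.0, -0.0], [0.0, 0.0, -1.0]]
wrist_force: [0.7, 0.8, -0.3]
width: 0.003
```

>>> drive_tool(
  motion="0 0 0 0; 0 0 0 0; 0 0 0 0; 0 0 0 0; 0 0 0 0",
)

```text
t: 44.35
ee_pos: [0.3775, 0.215, 0.2017]
tool_rot: [[0.001, -1.0, 0.0], [-1.0, -0.001, -0.0], [0.0, -0.0, -1.0]]
wrist_force: [-1.5, -0.2, 0.6]
width: 0.001
```

Run:
```python
from plan import *
plan((.385,.219,.092,-90,.03))
```

```text
start [  0.3775   0.215    0.2017 -89.9451]
-0.1 -0.2 2.7 0; -0.2 -0.4 5.5 0; -0.3 -0.6 8.2 0; -0.4 -0.7 11 0
  -> [  0.3845   0.219    0.0917 -89.9451]
```

>>> drive_tool(
  motion="-0.2 -0.2 2.7 0; -0.4 -0.4 5.5 0; -0.4 -0.6 8.2 0; -0.4 -0.7 10 0; -0.4 -0.7 11 0",
)

```text
t: 44.77
ee_pos: [0.3829, 0.219, 0.0895]
tool_rot: [[0.001, -1.0, -0.003], [-1.0, -0.001, -0.001], [0.001, 0.003, -1.0]]
wrist_force: [-0.2, -0.3, -0.1]
width: 0.005
```

>>> drive_tool(
  motion="0 -0.9 0 0; 0 -1.7 0 0; 0 -2.5 0 0; 0 -3.3 0 0; 0 -4.1 0 0",
)

```text
t: 45.18
ee_pos: [0.4261, 0.2206, 0.0928]
tool_rot: [[0.003, -1.0, 0.002], [-1.0, -0.003, 0.0], [-0.0, -0.002, -1.0]]
wrist_force: [-2.4, -0.3, 1.3]
width: 0.006
```

>>> drive_tool(
  motion="0 -0.8 0 0; 0 -1.6 0 0; 0 -2.4 0 0; 0 -3.2 0 0; 0 -4 0 0",
)

```text
t: 45.6
ee_pos: [0.4652, 0.2208, 0.0918]
tool_rot: [[0.004, -1.0, -0.0], [-1.0, -0.004, -0.0], [0.0, 0.0, -1.0]]
wrist_force: [-2.1, -0.5, 0.1]
width: 0.007
```

>>> drive_tool(
  motion="0 -0.8 0 0; 0 -1.6 0 0; 0 -2.4 0 0; 0 -3.2 0 0; 0 -4 0 0",
)

```text
t: 46.02
ee_pos: [0.5051, 0.2208, 0.0915]
tool_rot: [[0.004, -1.0, -0.0], [-1.0, -0.004, -0.0], [0.0, 0.0, -1.0]]
wrist_force: [-1.4, -0.9, 1.1]
width: 0.005
```

>>> drive_tool(
  motion="0 -0.8 0 0; 0 -1.6 0 0; 0 -2.4 0 0; 0 -3.2 0 0; 0 -4 0 0",
)

```text
t: 46.43
ee_pos: [0.5451, 0.221, 0.0916]
tool_rot: [[0.004, -1.0, -0.0], [-1.0, -0.004, -0.0], [0.0, 0.0, -1.0]]
wrist_force: [-1.1, -1.5, -0.2]
width: 0.005
```

>>> drive_tool(
  motion="0 -0.7 0 0; 0 -1.4 0 0; 0 -2 0 0; 0 -2.5 0 0; 0 -2.8 0 0",
)

```text
t: 46.85
ee_pos: [0.5732, 0.2212, 0.0918]
tool_rot: [[0.004, -1.0, 0.001], [-1.0, -0.004, 0.0], [-0.0, -0.001, -1.0]]
wrist_force: [-1.3, -0.1, 0.5]
width: 0.007
```

>>> drive_tool(
  motion="0 -0.2 0 0; 0 -0.4 0 0; 0 -0.4 0 0",
)

```text
t: 47.1
ee_pos: [0.5768, 0.2213, 0.0919]
tool_rot: [[0.004, -1.0, 0.001], [-1.0, -0.004, 0.0], [-0.0, -0.001, -1.0]]
wrist_force: [-0.3, -0.3, 0.8]
width: 0.005
```

>>> drive_tool(
  motion="0 -0.2 0 0; 0 -0.4 0 0; 0 -0.4 0 0",
)

```text
t: 47.35
ee_pos: [0.5808, 0.2213, 0.0919]
tool_rot: [[0.004, -1.0, 0.001], [-1.0, -0.004, 0.0], [-0.0, -0.001, -1.0]]
wrist_force: [-0.6, 0.6, 0.6]
width: -0.0
```

>>> drive_tool(
  motion="0 -0.2 0 0; 0 -0.3 0 0; 0 -0.3 0 0",
)

```text
t: 47.6
ee_pos: [0.5824, 0.2213, 0.0917]
tool_rot: [[0.004, -1.0, -0.003], [-1.0, -0.004, -0.0], [0.0, 0.003, -1.0]]
wrist_force: [-6.1, -0.4, 4.6]
width: 0.003
```

>>> drive_tool(
  motion="0 -0.2 0 0; 0 -0.3 0 0; 0 -0.3 0 0",
)

```text
t: 47.85
ee_pos: [0.5826, 0.2214, 0.0916]
tool_rot: [[0.004, -1.0, -0.009], [-1.0, -0.004, -0.001], [0.001, 0.009, -1.0]]
wrist_force: [-17.9, -1.9, 13.2]
width: 0.002
```

The stop is reached at 18 N. Backing off, lifting clear and checking.

>>> drive_tool(
  motion="0 1 0 0; 0 2 0 0; 0 3 0 0; 0 3 0 0",
)

```text
t: 48.18
ee_pos: [0.555, 0.2213, 0.0915]
tool_rot: [[0.004, -1.0, -0.001], [-1.0, -0.004, -0.0], [0.0, 0.001, -1.0]]
wrist_force: [0.8, 0.3, -1.2]
width: 0.007
```

>>> drive_tool(
  motion="0 0 -3 0; 0 0 -6 0; 0 0 -9 0; 0 0 -12 0; 0 0 -14 0",
)

```text
t: 48.6
ee_pos: [0.5582, 0.2213, 0.2355]
tool_rot: [[0.004, -1.0, 0.005], [-1.0, -0.004, 0.001], [-0.001, -0.005, -1.0]]
wrist_force: [-0.5, 0.1, -0.9]
width: 0.005
```

>>> drive_tool(
  motion="4 1 0 0; 8 3 0 0; 12 4 0 0; 16 5 0 0; 20 6 0 0",
)

```text
t: 49.02
ee_pos: [0.4974, 0.0209, 0.2323]
tool_rot: [[0.005, -1.0, 0.002], [-1.0, -0.005, -0.0], [0.0, -0.002, -1.0]]
wrist_force: [1.3, -0.1, -0.0]
width: 0.011
```

>>> drive_tool(
  motion="4 1 0 0; 8 3 0 0; 12 4 0 0; 16 5 0 0; 16 5 0 0",
)

```text
t: 49.43
ee_pos: [0.4474, -0.1442, 0.2326]
tool_rot: [[-0.003, -1.0, 0.001], [-1.0, 0.003, -0.004], [0.004, -0.001, -1.0]]
wrist_force: [1.0, -0.2, -0.3]
width: 0.008
```

```bash
python3 chk.py side13
python3 - <<'E'
from h import *
snap('top','top13'); a=cv2.imread('pics/top13_full.png'); o=cv2.imread('pics/top0_full.png')
c=lambda im: cv2.resize(im[150:215,170:345],None,fx=4.5,fy=4.5,interpolation=cv2.INTER_CUBIC)
cv2.imwrite('pics/cmp.png',np.vstack([c(o),c(a)])); cv2.imwrite('pics/end.png',cv2.resize(a,None,fx=1.25,fy=1.25))
print(telemetry.state()['ee_pos'])
E
```

```text
[(array([380, 237,  22,  21, 265], dtype=int32), array([389.9, 244.8]))] catch-rest [389.5 239.8] loaded [388.9 244.4]
[ 0.44823326 -0.13975738  0.23222005]
```

View pics/cmp.png

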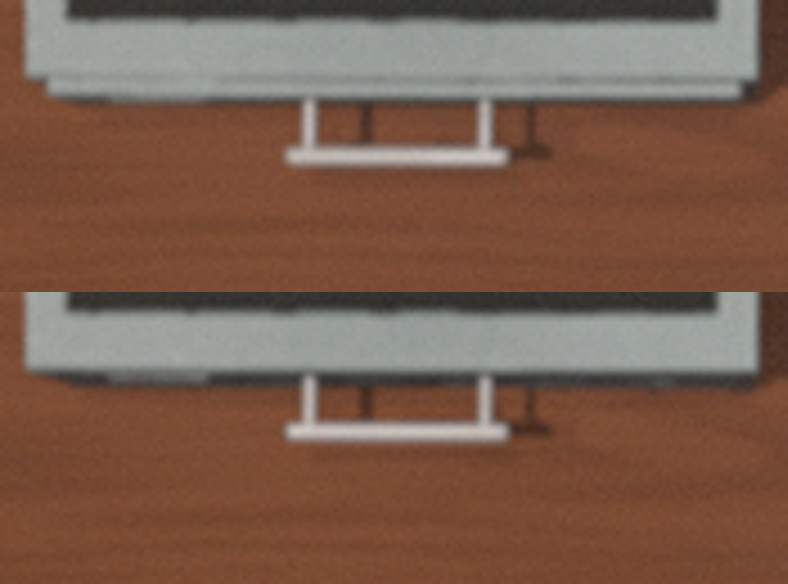

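View pics/end.png

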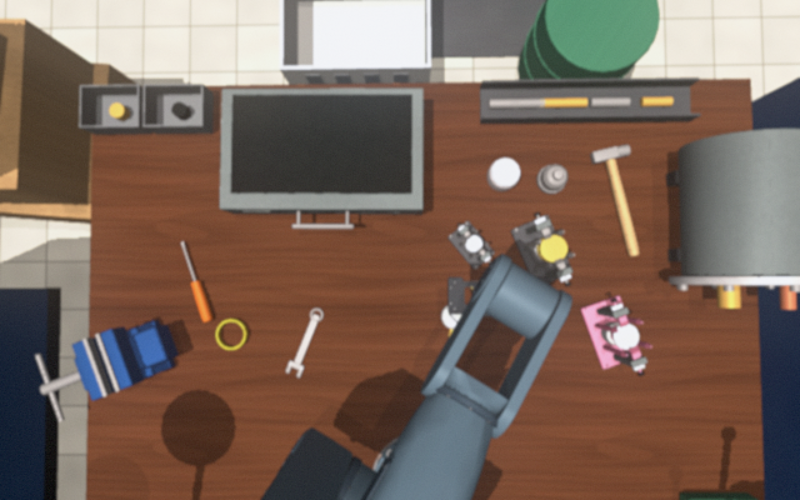

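The drawer front is now flush with the chest, about 10 mm further in than at the start, so it had been slightly ajar. The tools haven't moved, and the brass disc sits in the large grey magazine. Handing in.

```bash
python3 -c "
from station import ticket; print(ticket.job_done())"
```

```text
the job is handed in; nothing more can be done
None
```

The job is handed in. The drawer held three blanks, and all three went into the larger grey magazine, one at a time. With the drawer empty, I pushed it shut. The robot clock read about 49 s of the 210 s allowed.

- **Magazine:** each blank was pushed down until the fingertips were about 5 mm below the lip. Push forces rose with the stack, settling at about 10, 11 and 14 N. Pictures after each load, and a position check at the end, put the top blank at its caught level under both catches. I couldn't read the catch and follower joints, so this rests on the pictures and forces.
- **Drawer:** it stopped firmly at about 18 N and its front is now flush with the chest. It sits about 10 mm further in than at the start, so it was slightly ajar to begin with. While opening, it reached its end stop and the wrist briefly read up to about 50 N.
- **Rest of the bench:** in the last top picture the spanner, screwdriver, hammer, tin, cap and ring are where they started. The arm partly hid the gauge, but the visible part hadn't moved.

I saw no knocked blank and no grip slip, and none of the checks failed. The one disagreement was a rough reading of the follower's position, 3 to 4 mm off my fit; the blanks went in without side load, so I kept the fit.

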